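Load a circuit-board rack, close its notched stop and clip in the retaining rod

ROBOT

A 6-joint arm with a two-finger parallel gripper is mounted at the origin on the work surface. World frame = base frame: x ahead of the robot, y to its left, z up, the work surface at z = 0. Lengths are in m, angles in rad, forces in N, time in s.
With the tool pointing down it reaches from about 0.275 to 0.875 m from the base axis. Payload 12.5 kg.
Tool frame: the origin (TCP) lies midway between the tips of the shut fingers; the grasp point (between the pads) lies 19 mm behind it; z points along the fingers, y is the line along which they close (so a half turn about z gives the same grasp; the last joint's range is limited). The gripper opens to 85 mm and grips with 20 to 120 N. Pads are 22 mm wide; open, the fingers measure 114 mm over their backs; the gripper's body (76 mm by 85 mm) begins 54 mm behind the grasp point. The pads swing forward as they close: fully open they stand 13 mm farther back than shut.
Start: joints at [-1.249, 0.351, 1.652, -0, 1.139, -0.085], TCP at [0.218, -0.505, 0.231] pointing down, gripper open.
Joint ranges: [-2.75, 2.75], [-0.79, 2.1], [0.01, 2.65], [-1.57, 4.71], [0.07, 3.14], [-2.87, 2.87]. Speed limits (rad/s): [2.22, 2.22, 2.79, 3.14, 3.14, 3.14].

INTERFACE

Orientations are given as a rotation vector (axis times angle).
In Python, from station import arm gives the robot as it stands.
- The arm moves only by the shell command python3 -m jog 'ROWS' [OPENING]. ROWS is JSON, a list that holds one entry, the list of rows, each a list of 4 numbers: the shift along the tool's x, y, z each as a share of 30 cm, from -1 to 1, then the turn about the tool's z as a share of 30 degrees, from -1 to 1. A call has exactly 10 rows; each row is the pose to reach, as a shift and turn from the pose commanded when the call began, along the tool's axes at that moment; what a row does not reach only later rows make up. A row lasts 1/8 s, in which the tool goes at most 62.5 mm and 10.7 degrees, less where a joint would pass 70% of its speed; a pose out of reach is approached as far as the arm can. A call with a number of a shift or a turn outside -1 to 1 is refused whole. A call with a gripper value outside its range is refused whole. OPENING is the finger opening in mm, from 0 to 85.4, set as the call begins (- or left out, the last holds). The fingers move at their own pace and stop on an object; the grip force is fixed at half the most. Time passes only in rows, so rows that repeat a pose let the fingers close, or fill a call up. It gives the time, the measured TCP pose, the force, the opening and the grip force at its end, in the units of the state.
- arm.sense(): the state, without advancing time (a new reading comes with each control period).
- arm.grab_frame(name): name is "side" or "top" or "wrist"; returns the picture (400x640x3 uint8, blue, green, red); there is no depth.
- arm.camera_params(name): a dict with "intrinsics" (3x3 intrinsics, pixels), "dist_coeffs" ([k1, k2, p1, p2, k3] as OpenCV has them; the pictures are not rectified), "extrinsics" (4x4, takes a point from camera to world coordinates). Camera axes: x right, y up, looking along -z (the intrinsics and any distortion apply to the point x, -y, -z); pixel columns grow to the right and rows downward; lengths in m; the calibration is good to about 2 mm. A picture is of the moment at which its call begins: read the wrist's pose just before it. camera_params takes no time and is no camera call; for the wrist camera it gives the pose at the moment of the call.
- arm.job_done(): hands the job in; it is judged then, once.
The state is a dict: "time_s": time; "joint_pos": joint angles; "joint_vel": joint speeds; "effort": joint torques, N m; "eef_pos": TCP position; "tcp_rot": TCP orientation; "wrist_force": force on the tool from outside, world axes, zero at the start; "ft_torque": the same for the moment, N m; "grip_width": opening from 0.0 (shut) to 1.0 (fully open); "gripper_force": force on a finger pad.
Only numpy, scipy, OpenCV 4.12 (cv2) and the standard library are available. Lean on these libraries where they do the work, as an engineer would, in place of code of your own. Each camera call takes 0.05 s, during which the arm holds its last target. There are 200 camera calls.

TASK

Get the board rack ready for transport. First lift the yellow stop slide out of its notch, park it in the last notch at the clip end so that the rack is open, and move every board carrier from the black stand into the rack, standing upright in the slots from the eyelet end on with no slot skipped; then bring the stop back into the notch right behind the last carrier and drop it fully home. Finally put the nose of the retaining rod through the eyelet up to its collar and press the other end down past the sprung jaw until it sits in the fork clip, without disturbing the other things on the bench.

Things in the scene. Friction and masses are not known exactly. Their poses are not given: they have to be found in the camera images.
- rack: Board rack fixed to the bench: 304 mm long (its y), 105 wide plus the notched rail along its +x side, 12 mm aluminium base. Origin: middle of its underside, on the bench; +y runs from the eyelet end to the clip end, z up. Eyelet end plate at y = -130 to -122, blue fork clip at y = 120 to 132, both on the line x = -26, their posts 132 mm tall; the end plates are otherwise 60 tall.
- slot1 (a point): Floor of slot 1, next to the eyelet end plate, where a seated carrier's origin lies (12 mm above the bench). Slots 1 to 4 are 42 mm apart along +y (y = -86, -44, -2, 40). Each is a pair of facing grooves, 16 mm wide in y and 40 deep, in two black combs (tops 52 mm above the bench, 72 mm free between them in x); carriers stand across the rack, thickness along y.
- slot2 (a point): Floor of slot 2.
- slot3 (a point): Floor of slot 3.
- slot4 (a point): Floor of slot 4, nearest the clip end.
- rail (a point): Middle of the notched steel rail (x = 70, y = 0), at its tooth tops, 58 mm above the bench. Runs along the rack's y, 12 mm wide. Six notches, 13 mm wide, 10 deep, 42 apart, at the rack's y = -108 (where the stop starts, on the eyelet side of slot 1), -66, -24, 18, 60 (each 20 mm behind, to +y of, slots 1, 2, 3, 4), and 102 (last notch, the parking place, rack open).
- stop: Yellow stop slide, captive on the rail. Origin: middle of its block's underside, on the rail's line, at tooth-top height when home; axes as the rack's. A tab 8 mm long (y), 9 deep hangs into the notch: lift 10 to 18 mm to free it, shift, lower; on a tooth it stands 9 mm high. Grip: yellow fin, 12 thick (y), 26 wide (x), 14 to 50 above the origin. A 4 mm plate reaches 102 mm to -x. 160 g.
- stand: Black slotted stand fixed to the bench in which the carriers stand at first: 200 mm long (its y), 105 wide, 10 mm base with combs 30 mm tall on it; four slots 16 mm wide, 42 mm apart (y = -63, -21, 21, 63). Origin: middle of its underside.
- carrier1: Board carrier: black frame with a green circuit board, upright, 90 mm wide (its x), 12 thick (its y), 68 tall, with a grey grip tab in the middle of its top, 26 wide, 12 thick, from 68 to 96 mm above the origin. Origin: middle of its underside. 110 g; foot edges eased by 1.5 mm. Either face may look either way. None if absent.
- carrier2: Board carrier: black frame with a green circuit board, upright, 90 mm wide (its x), 12 thick (its y), 68 tall, with a grey grip tab in the middle of its top, 26 wide, 12 thick, from 68 to 96 mm above the origin. Origin: middle of its underside. 110 g; foot edges eased by 1.5 mm. Either face may look either way. None if absent.
- carrier3: Board carrier: black frame with a green circuit board, upright, 90 mm wide (its x), 12 thick (its y), 68 tall, with a grey grip tab in the middle of its top, 26 wide, 12 thick, from 68 to 96 mm above the origin. Origin: middle of its underside. 110 g; foot edges eased by 1.5 mm. Either face may look either way. None if absent.
- carrier4: Board carrier: black frame with a green circuit board, upright, 90 mm wide (its x), 12 thick (its y), 68 tall, with a grey grip tab in the middle of its top, 26 wide, 12 thick, from 68 to 96 mm above the origin. Origin: middle of its underside. 110 g; foot edges eased by 1.5 mm. Either face may look either way. None if absent.
- rod: Steel retaining rod, 10 mm thick, 346 long. Origin: on its axis, middle of the red square grip at its tail (20 x 20 mm, 48 long, axis 10 above the bench). Along its own y: nose tip at -320 (last 10 mm tapered to 5 thick), brass collar 20 mm wide at -288 to -282, tail end at +26. 120 g, balances about 90 mm from the grip's middle towards the nose. Seated, it runs beside the carriers' tabs.
- rod_nose (a point): Tip of the rod's nose, on its axis.
- rod_clip (a point): Point on the rod's axis, 40 mm from the grip's middle towards the nose, that sits in the fork clip when the collar meets the eyelet plate; the grip then stays outside the rack, 10 mm beyond the clip.
- eyelet (a point): Middle of the oblong eyelet: 15 mm wide (x), 38 tall (z, from 86 to 124 mm above the bench) in the 8 mm end plate. A level rod can enter with its axis 115 to 119 mm up, passing over the closed jaw, then be lowered to the eyelet's bottom (axis 91). The collar cannot pass.
- clip_seat (a point): Where the rod's axis lies when seated in the fork clip, 91 mm above the bench. The fork's mouth is 15 mm wide (x) between two prongs 12 mm long in y, flared at the top, 130 mm above the bench. A rod resting on the closed jaw has its axis about 112 mm up.
- jaw (a joint): Angle of the orange sprung jaw, hinged on the fork's -x prong, that closes the mouth from above: 0 closed, up to 1.25 rad pushed down. A rod pressed down with about 5 N swings it aside; it springs back to 0 above the rod.
- mouse: Black computer mouse, 100 x 60 mm, 33 tall; leave alone.
- cutters: Side cutters with yellow handles, 140 mm long, 16 tall; leave alone.
- tape: Roll of black tape, 68 mm wide, 20 tall; leave alone.
- cleaner: White bottle with red cap, 44 mm wide, 100 tall; leave alone.
- driver: Screwdriver with red handle, 170 mm long; leave alone.
- bin: Blue open bin with connectors, 120 x 90 x 50 mm; leave alone.
There are look-alikes about, which are no part of the job. What is shaped like the carrier2 but purple or white is not meant.

How it is judged:
By the outcome, as a careful person would: the job done as asked, in the order asked, and still so for the second after the job is handed in, with the robot touching nothing.
Of carrier1, carrier2, carrier3, carrier4 only 2 to 4 are there at a start; the rules pass over those that are not, and their reading is None.
At some moment in a run one of rod may be knocked a few centimetres aside while the robot is not near it.
Once in a run the grip may slacken for a moment while it holds something.
It also fails if it takes over 210 s, if anything falls off the work surface, if the arm or the gripper's body presses on something with over 40 N, if the wrist force passes 120 N, or if a joint passes its speed limit or range.

## Working session

There is one attempt and no reset: what is moved stays moved. The work goes in short steps, Python scripts to look and compute and a shell command to move; the robot and the scene stay as the last step left them, time stands still between calls to the robot, and variables do not carry over. Pictures are saved under pics/ and viewed, at most 14 in all, crops included, and the job is handed in when it is done.

```bash
mkdir -p pics; ls
python3 - <<'E'
from station import arm
import cv2
s=arm.sense();print(s)
for n in("top","side"):
    cv2.imwrite(f"pics/{n}0.png",arm.grab_frame(n)); p=arm.camera_params(n);print(n,p)
E
```

```text
pics
{'time_s': 0.0, 'joint_pos': array([-1.24862411e+00,  3.51220905e-01,  1.65243562e+00, -1.31442099e-06,
        1.13907896e+00, -8.45776512e-02]), 'joint_vel': array([-0.00048608, -0.00179437, -0.00070564, -0.00114964, -0.00123893,
        0.00043355]), 'effort': array([-1.04581464e-03, -5.06102693e+01, -2.91402394e+01, -1.09329403e-04,
        4.54365902e-03,  3.88919531e-06]), 'eef_pos': array([ 0.21752407, -0.50479702,  0.23076243]), 'tcp_rot': array([-3.07573457e+00, -6.34297529e-01,  2.14542604e-04]), 'wrist_force': array([ 0.6179926 ,  0.71291993, -0.11888376]), 'ft_torque': array([0.00140748, 0.00475117, 0.02289136]), 'gripper_force': 0.0, 'grip_width': 0.9982609773939767}
top {'intrinsics': array([[505.37121026,   0.        , 325.84991949],
       [  0.        , 505.37121026, 197.60202078],
       [  0.        ,   0.        ,   1.        ]]), 'dist_coeffs': array([-0.13876878,  0.        ,  0.        ,  0.        ,  0.        ]), 'extrinsics': array([[-2.57873932e-02,  9.95809928e-01, -8.77359584e-02,
         4.56037926e-01],
       [-9.99664638e-01, -2.58959615e-02, -9.92800910e-05,
         1.25185123e-02],
       [-2.37087110e-03,  8.77039749e-02,  9.96143761e-01,
         1.26953255e+00],
       [ 0.00000000e+00,  0.00000000e+00,  0.00000000e+00,
         1.00000000e+00]])}
side {'intrinsics': array([[485.86134921,   0.        , 322.08115834],
       [  0.        , 485.86134921, 199.59386982],
       [  0.        ,   0.        ,   1.        ]]), 'dist_coeffs': array([-0.03302061,  0.        ,  0.        ,  0.        ,  0.        ]), 'extrinsics': array([[-0.93633763,  0.25940654, -0.23660111,  0.22556509],
       [-0.35097353, -0.67340086,  0.65065265,  0.87532111],
       [ 0.00945616,  0.69227129,  0.72157539,  1.097053  ],
       [ 0.        ,  0.        ,  0.        ,  1.        ]])}
```

Run:
```python
import cv2
a=cv2.imread("pics/top0.png");cv2.imwrite("pics/top0b.png",cv2.resize(a,(800,500),interpolation=cv2.INTER_CUBIC))
```

```text
(no output)
```

View pics/top0b.png

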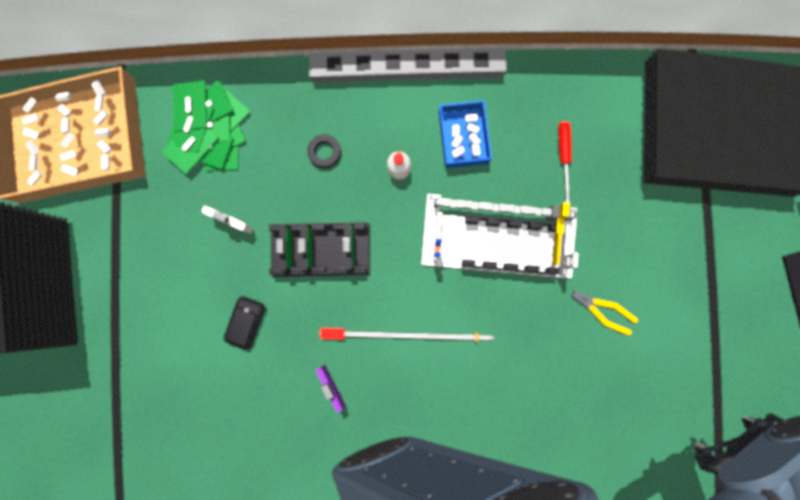

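View pics/side0.png

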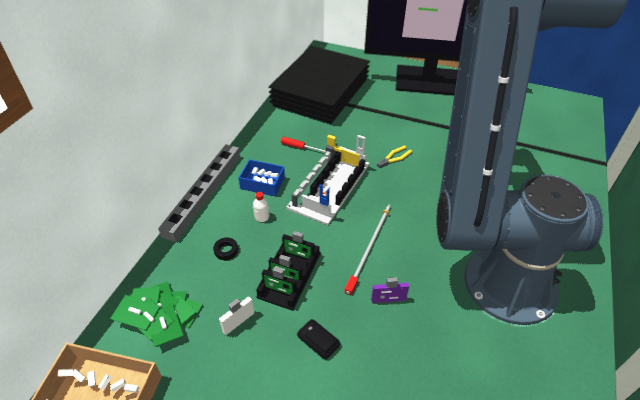

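The top view shows the rack at about (500,238), with the clip end on the left (the blue fork at 437,245) and the stop on the right at (562,235). The stand is at (320,250) and holds three carriers, at x=290, 307 and 347. The rod has its red grip at (332,334) and its nose at (492,338).

```bash
cat > h.py <<'E'
import numpy as np, cv2
from scipy.spatial.transform import Rotation as Ro
from station import arm
def unproj(p,uv,z):
    K,d,E=[np.array(p[k]) for k in("intrinsics","dist_coeffs","extrinsics")]
    n=cv2.undistortPoints(np.float64([[uv]]),K,d)[0,0]
    r=E[:3,:3]@[n[0],-n[1],-1]; c=E[:3,3]
    return c+r*(z-c[2])/r[2]
def proj(p,X):
    K,d,E=[np.array(p[k]) for k in("intrinsics","dist_coeffs","extrinsics")]
    q=(np.atleast_2d(X)-E[:3,3])@E[:3,:3]*[1,-1,-1]
    return cv2.projectPoints(q,np.zeros(3),np.zeros(3),K,d)[0][:,0]
def go(target,yaw=None,s=None):
    """shift shares and turn share; yaw=world heading of tool x, deg"""
    s=s or arm.sense(); R=Ro.from_rotvec(s["tcp_rot"]).as_matrix()
    v=R.T@(np.array(target)-s["eef_pos"])/.3
    h=np.degrees(np.arctan2(R[1,0],R[0,0]))
    print("pos",s["eef_pos"].round(4),"head",h.round(2),"tilt",R[2,:2].round(4),"GO",v.round(4),"turn",None if yaw is None else round((h-yaw)/30,4))
E
python3 - <<'E'
from h import *
p=arm.camera_params("top")
for n,uv,z in [("rack",(500,238),.03),("clip",(437,245),.13),("stop",(563,210),.1),("stand",(320,250),.03),("grip",(332,334),.01),("nose",(493,338),.01)]:
    print(n,unproj(p,np.array(uv)/1.25,z).round(3))
w=arm.camera_params("wrist");s=arm.sense()
R=Ro.from_rotvec(s["tcp_rot"]).as_matrix()
E=w["extrinsics"];print(w["intrinsics"],w["dist_coeffs"]); print((R.T@(E[:3,3]-s["eef_pos"])).round(3),(R.T@E[:3,:3]).round(3))
go((.44,-.13,.4),0)
E
```

```text
rack [ 0.578 -0.171  0.03 ]
clip [ 0.559 -0.041  0.13 ]
stop [ 0.621 -0.282  0.1  ]
stand [0.564 0.185 0.03 ]
grip [0.397 0.167 0.01 ]
nose [ 0.381 -0.153  0.01 ]
[[339.31636192   0.         320.11081939]
 [  0.         339.31636192 202.1577046 ]
 [  0.           0.           1.        ]] [0.01996727 0.         0.         0.         0.        ]
[ 0.074  0.    -0.143] [[-0.001  0.958  0.287]
 [ 1.     0.001 -0.   ]
 [-0.001  0.287 -0.958]]
pos [ 0.2175 -0.5048  0.2308] head 23.3 tilt [ 0.0001 -0.0011] GO [ 1.1754 -0.8547 -0.563 ] turn 0.7768
```

```bash
python3 -m jog '[[[0.04,-0.02,-0.03,0],[0.12,-0.05,-0.06,0],[0.22,-0.09,-0.1,0],[0.33,-0.13,-0.15,0],[0.45,-0.17,-0.2,0],[0.57,-0.21,-0.23,0],[0.68,-0.24,-0.23,0],[0.76,-0.27,-0.23,0],[0.81,-0.29,-0.23,0],[0.82,-0.29,-0.23,0]]]'
python3 -m jog '[[[0.04,-0.02,0,0.05],[0.12,-0.05,0,0.15],[0.22,-0.09,0,0.25],[0.33,-0.13,0,0.35],[0.45,-0.17,0,0.45],[0.57,-0.21,0,0.55],[0.68,-0.24,0,0.65],[0.76,-0.27,0,0.72],[0.81,-0.29,0,0.78],[0.82,-0.29,0,0.78]]]'
python3 - <<'E'
from h import *
go((.6,-.15,.3),0)
import pickle
p=arm.camera_params("wrist");f=arm.grab_frame("wrist");pickle.dump(p,open("w1.p","wb"))
cv2.imwrite("pics/w1.png",f);cv2.imwrite("pics/w1b.png",cv2.resize(f,(800,500),interpolation=cv2.INTER_CUBIC))
E
```

```text
time_s: 1.35
eef_pos: [0.4095, -0.3272, 0.3005]
tcp_rot: [3.076, 0.636, 0.0]
wrist_force: [-0.4, -0.2, -0.6]
grip_width: 1.001
gripper_force: 0.0
time_s: 2.6
eef_pos: [0.6008, -0.1507, 0.3001]
tcp_rot: [3.142, -0.002, -0.001]
wrist_force: [-0.5, -0.5, -0.3]
grip_width: 1.0
gripper_force: 0.0
pos [ 0.6008 -0.1507  0.3001] head -0.06 tilt [-0.0004  0.    ] GO [-0.0026 -0.0025  0.0004] turn -0.002
```

View pics/w1b.png

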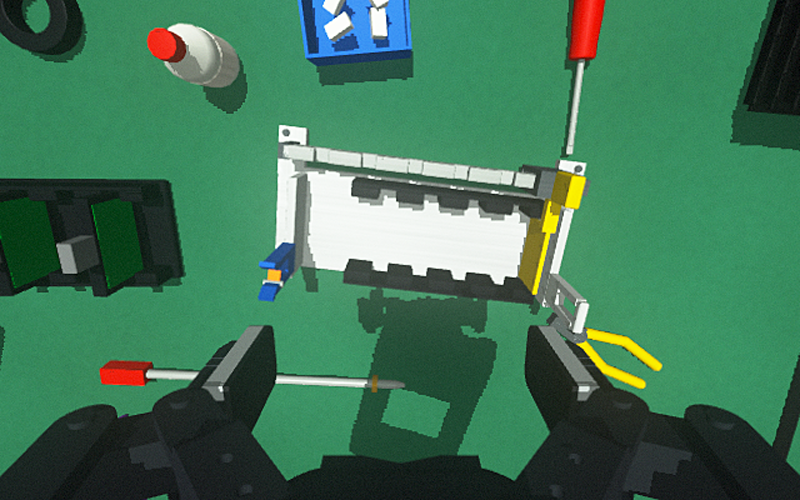

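Run:
```python
import cv2
a=cv2.imread("pics/w1.png")[95:255,212:478];b=cv2.resize(a,None,fx=3,fy=3,interpolation=cv2.INTER_CUBIC);cv2.imwrite("pics/w1c.png",b);print(b.shape)
```

```text
(480, 798, 3)
```

View pics/w1c.png

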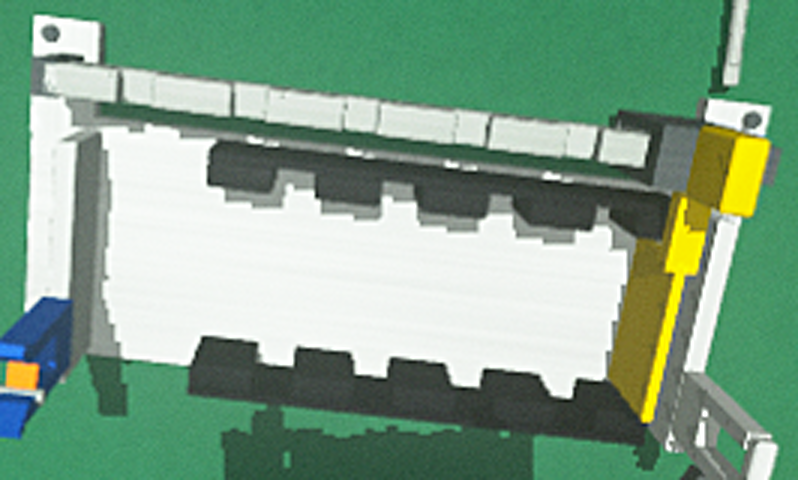

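```bash
cat >> h.py <<'E'
def T(pose,X):
    x,y,a=pose;X=np.atleast_2d(X);c,s=np.cos(a),np.sin(a)
    return np.c_[x+c*X[:,0]-s*X[:,1],y+s*X[:,0]+c*X[:,1],X[:,2]]
def fit(p,X,uv,x0):
    from scipy.optimize import least_squares
    r=least_squares(lambda q:(proj(p,T(q,X))-uv).ravel(),x0,x_scale=[.01,.01,.1])
    print("pose",r.x[:2].round(4),np.degrees(r.x[2]).round(2),"res",r.fun.reshape(-1,2).round(1).tolist());return r.x
def box(im,p,pose,x,y,z,col,f=3,o=(0,0)):
    for c in z:
        q=proj(p,T(pose,[[x[0],y[0],c],[x[1],y[0],c],[x[1],y[1],c],[x[0],y[1],c]]))
        cv2.polylines(im,[np.int32(((q-o)*f).round())],True,col,1)
E
python3 - <<'E'
from h import *
import pickle
p=pickle.load(open("w1.p","rb"))
c=np.array([[155,107],[230,117],[267,123],[342,131],[380,136],[455,146],[490,150],[564,160],[600,164]])
ys=np.array([95.5,66.5,53.5,24.5,11.5,-17.5,-30.5,-59.5,-72.5])/1e3
uv=np.array([212,95])+(c+.5)/3-.5
r=fit(p,np.c_[ys*0+.064,ys,ys*0+.058],uv,[.578,-.171,-.1]);np.save("rack0.npy",r)
im=cv2.imread("pics/w1c.png");o=(212,95)
for y in(-86,-44,-2,40): box(im,p,r,(-.0525,.0525),((y-8)/1e3,(y+8)/1e3),(.052,),(0,0,255),3,o)
box(im,p,r,(.064,.076),(-.12,.12),(.058,),(255,0,255),3,o)
box(im,p,r,(-.0335,-.0185),(-.13,-.122),(.132,),(255,0,0),3,o)
box(im,p,r,(-.0335,-.0185),(.12,.132),(.13,),(0,255,255),3,o)
box(im,p,r,(-.0525,.0525),(-.152,.152),(0.012,),(255,0,0),3,o)
box(im,p,r,(.057,.083),(-.114,-.102),(.108,),(0,0,0),3,o)
cv2.imwrite("pics/o1.png",im)
E
```

```text
pose [ 0.5671 -0.1738] -7.31 res [[-0.4, 0.1], [0.6, 0.1], [-0.1, -0.4], [0.6, 0.2], [-0.6, 0.0], [-0.0, -0.1], [-0.3, 0.1], [0.4, -0.1], [-0.2, 0.0]]
```

View pics/o1.png

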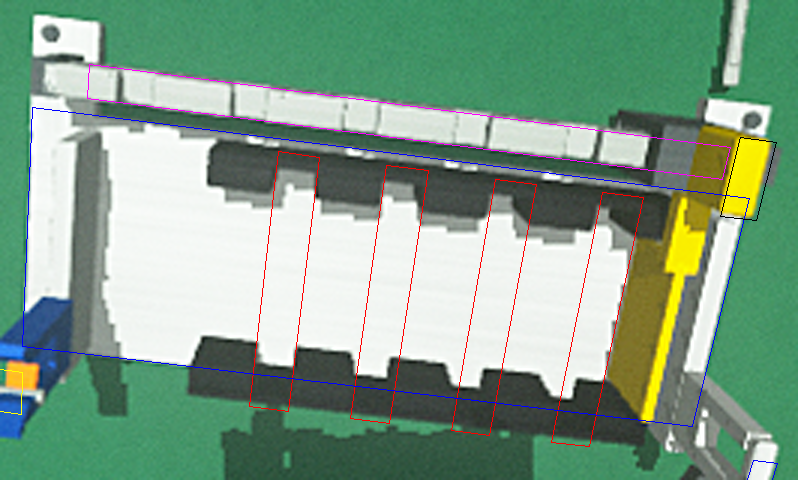

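```bash
cat >> h.py <<'E'
def rk(x,y,z,n="rack0.npy"): return T(np.load(n),[x/1e3,y/1e3,z/1e3])[0]
E
python3 - <<'E'
from h import *
print(rk(70,-108,150)); go(rk(70,-108,150),-7.31)
E
```

```text
[ 0.622778   -0.28983814  0.15      ]
pos [ 0.6007 -0.151   0.3001] head -0.06 tilt [-0.0003  0.0001] GO [0.0741 0.4626 0.5004] turn 0.2418
```

```bash
python3 -m jog '[[[0.01,0.04,0.04,0.03],[0.02,0.11,0.11,0.08],[0.03,0.19,0.19,0.14],[0.05,0.28,0.28,0.2],[0.06,0.36,0.36,0.24],[0.07,0.42,0.43,0.24],[0.074,0.45,0.48,0.241],[0.074,0.462,0.5,0.241],[0.074,0.462,0.5,0.241],[0.074,0.462,0.5,0.241]]]' 45
python3 - <<'E'
from h import *
go(rk(70,-108,77),-7.31)
cv2.imwrite("pics/w2.png",arm.grab_frame("wrist"))
E
```

```text
time_s: 3.9
eef_pos: [0.623, -0.289, 0.1512]
tcp_rot: [3.135, -0.2, 0.002]
wrist_force: [0.2, 0.3, 0.5]
grip_width: 0.526
gripper_force: 0.0
pos [ 0.623  -0.289   0.1512] head -7.3 tilt [0.0012 0.0004] GO [-0.0006  0.0029  0.2473] turn 0.0005
```

View pics/w2.png

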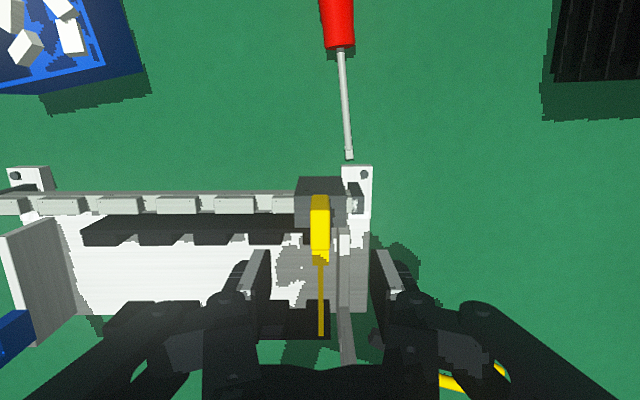

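```bash
python3 -m jog '[[[0,0.001,0.04,0],[0,0.002,0.09,0],[0,0.002,0.14,0],[0,0.002,0.18,0],[0,0.002,0.21,0],[0,0.002,0.23,0],[0,0.002,0.24,0],[0,0.002,0.246,0],[0,0.002,0.246,0],[0,0.002,0.246,0]]]' 45
python3 -m jog '[[[0,0,0,0],[0,0,0,0],[0,0,0,0],[0,0,0,0],[0,0,0,0],[0,0,0,0],[0,0,0,0],[0,0,0,0],[0,0,0,0],[0,0,0,0]]]' 0
python3 -m jog '[[[0,0,-0.01,0],[0,0,-0.02,0],[0,0,-0.03,0],[0,0,-0.04,0],[0,0,-0.046,0],[0,0,-0.046,0],[0,0,-0.046,0],[0,0,-0.046,0],[0,0,-0.046,0],[0,0,-0.046,0]]]'
python3 -c "
from h import *
go(rk(70,102,91),-7.31);print(arm.sense()['grip_width']*85.4)"
```

```text
time_s: 5.2
eef_pos: [0.6226, -0.2899, 0.0768]
tcp_rot: [3.135, -0.201, 0.001]
wrist_force: [-0.1, 0.2, 0.2]
grip_width: 0.529
gripper_force: 0.0
time_s: 6.45
eef_pos: [0.6226, -0.2896, 0.0766]
tcp_rot: [-3.135, 0.2, -0.0]
wrist_force: [0.4, 5.6, 4.8]
grip_width: 0.134
gripper_force: 58.9
time_s: 7.7
eef_pos: [0.6225, -0.2898, 0.0903]
tcp_rot: [-3.135, 0.201, 0.0]
wrist_force: [0.1, -0.5, -1.3]
grip_width: 0.131
gripper_force: 58.7
pos [ 0.6225 -0.2898  0.0903] head -7.32 tilt [-0. -0.] GO [ 7.000e-04 -7.001e-01 -2.400e-03] turn -0.0004
11.17279178124372
```

```bash
python3 -m jog '[[[0,-0.03,0,0],[0,-0.09,0,0],[0,-0.17,0,0],[0,-0.27,0,0],[0,-0.38,0,0],[0,-0.49,0,0],[0,-0.59,0,0],[0,-0.66,0,0],[0,-0.695,0,0],[0,-0.70,0,0]]]'
python3 -m jog '[[[0,0,0,0],[0,0,0.01,0],[0,0,0.02,0],[0,0,0.03,0],[0,0,0.04,0],[0,0,0.045,0],[0,0,0.045,0],[0,0,0.045,0],[0,0,0.045,0],[0,0,0.045,0]]]'
python3 -c "
from h import *
go(rk(70,102,77),-7.31)"
```

```text
time_s: 8.95
eef_pos: [0.6492, -0.0811, 0.0903]
tcp_rot: [3.135, -0.2, -0.0]
wrist_force: [-0.9, 0.1, -2.4]
grip_width: 0.135
gripper_force: 58.6
time_s: 10.2
eef_pos: [0.6493, -0.0815, 0.0768]
tcp_rot: [-3.135, 0.201, 0.0]
wrist_force: [-1.5, 0.6, -2.6]
grip_width: 0.131
gripper_force: 58.5
pos [ 0.6493 -0.0815  0.0768] head -7.32 tilt [-0.0001 -0.    ] GO [ 0.0008 -0.0001 -0.0008] turn -0.0003
```

```bash
python3 -m jog '[[[0,0,0,0],[0,0,0,0],[0,0,0,0],[0,0,-0.02,0],[0,0,-0.06,0],[0,0,-0.12,0],[0,0,-0.2,0],[0,0,-0.3,0],[0,0,-0.4,0],[0,0,-0.48,0]]]' 45
python3 -m jog '[[[-0.01,-0.03,-0.05,-0.03],[-0.03,-0.1,-0.08,-0.07],[-0.06,-0.2,-0.1,-0.12],[-0.1,-0.31,-0.13,-0.17],[-0.15,-0.43,-0.16,-0.2],[-0.19,-0.54,-0.18,-0.24],[-0.23,-0.64,-0.19,-0.244],[-0.25,-0.71,-0.19,-0.244],[-0.26,-0.74,-0.19,-0.244],[-0.26,-0.74,-0.19,-0.244]]]' 45
python3 - <<'E'
from h import *
import pickle
go((.6,.15,.28),0)
p=arm.camera_params("wrist");f=arm.grab_frame("wrist");pickle.dump(p,open("w3.p","wb"))
cv2.imwrite("pics/w3.png",f);cv2.imwrite("pics/w3b.png",cv2.resize(f,(800,500),interpolation=cv2.INTER_CUBIC))
E
```

```text
time_s: 11.45
eef_pos: [0.6496, -0.0816, 0.2237]
tcp_rot: [3.135, -0.201, 0.003]
wrist_force: [-0.3, -0.9, 0.0]
grip_width: 0.525
gripper_force: 0.0
time_s: 12.7
eef_pos: [0.6001, 0.1488, 0.2774]
tcp_rot: [3.141, 0.001, -0.001]
wrist_force: [-0.1, -0.6, -0.3]
grip_width: 0.529
gripper_force: 0.0
pos [0.6001 0.1488 0.2774] head 0.03 tilt [-0.0006  0.0002] GO [-0.0004 -0.0041 -0.0086] turn 0.0011
```

View pics/w3b.png

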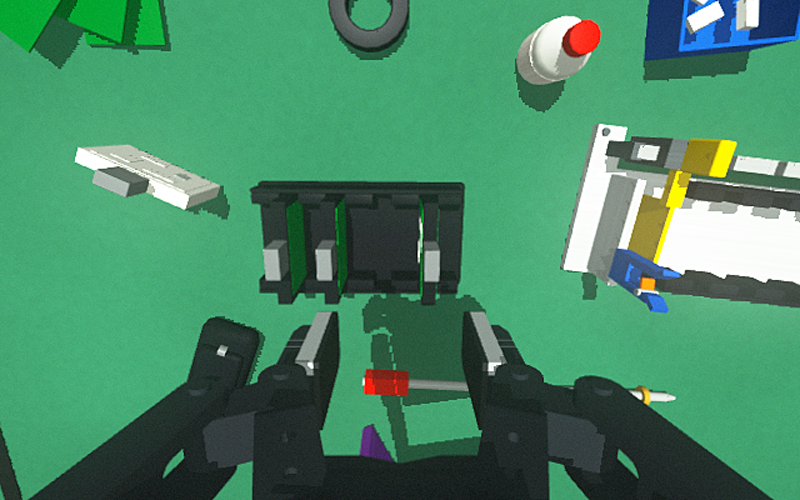

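Run:
```python
import cv2
a=cv2.imread("pics/w3.png")[135:250,192:382];cv2.imwrite("pics/w3c.png",cv2.resize(a,None,fx=4,fy=4,interpolation=cv2.INTER_CUBIC))
```

```text
(no output)
```

View pics/w3c.png

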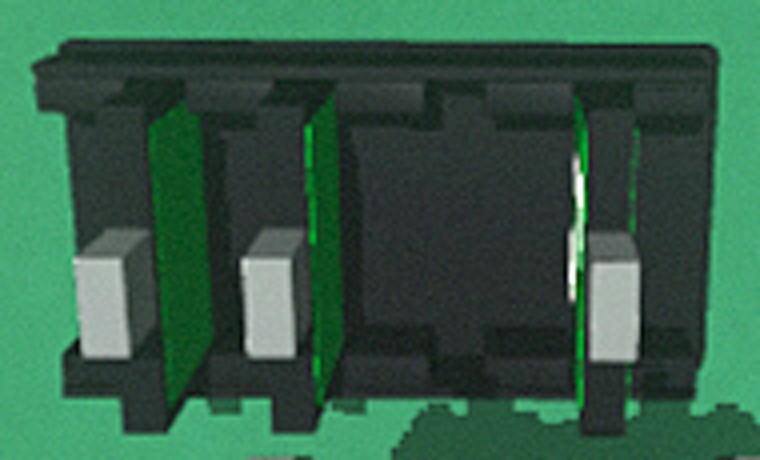

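Run:
```python
from h import *
import pickle
p=pickle.load(open("w3.p","rb"))
for n,c in dict(A=[(75,259),(123,258),(130,357),(82,357)],B=[(243,258),(292,257),(297,357),(246,357)],C=[(590,262),(638,262),(640,360),(592,360)]).items():
    uv=np.array([192,135])+(np.array(c)+.5)/4-.5
    X=np.array([[.013,.006,.106],[.013,-.006,.106],[-.013,-.006,.106],[-.013,.006,.106]])
    r=fit(p,X,uv,[.56,.18,0]);np.save(n+".npy",r)
    go((r[0],r[1],.15),np.degrees(r[2]))
```

```text
pose [0.5701 0.2489] -0.95 res [[-0.3, -0.6], [0.2, -0.1], [0.2, 0.5], [-0.1, 0.3]]
pos [0.6003 0.1482 0.2775] head -0.0 tilt [-0.0005  0.0003] GO [-0.1003 -0.3359  0.4249] turn 0.0314
pose [0.5702 0.2084] -0.61 res [[-0.2, -0.4], [0.1, -0.0], [-0.2, 0.3], [0.3, 0.2]]
pos [0.6003 0.1482 0.2775] head -0.0 tilt [-0.0005  0.0003] GO [-0.1    -0.2007  0.425 ] turn 0.0203
pose [0.5692 0.1242] 1.96 res [[-0.1, -0.2], [0.3, -0.6], [0.0, 0.2], [-0.2, 0.6]]
pos [0.6003 0.1482 0.2775] head -0.0 tilt [-0.0005  0.0003] GO [-0.1034  0.0799  0.425 ] turn -0.0653
```

```bash
python3 -m jog '[[[-0.01,0.01,0.03,0.01],[-0.04,0.03,0.1,0.01],[-0.06,0.05,0.18,0.01],[-0.08,0.07,0.27,0.013],[-0.1,0.08,0.35,0.013],[-0.103,0.08,0.4,0.013],[-0.103,0.08,0.42,0.013],[-0.103,0.08,0.425,0.013],[-0.103,0.08,0.425,0.013],[-0.103,0.08,0.425,0.013]]]' 30
python3 -m jog '[[[0,0,0.02,0],[0,0,0.05,0],[0,0,0.09,0],[0,0,0.13,0],[0,0,0.17,0],[0,0,0.2,0],[0,0,0.225,0],[0,0,0.235,0],[0,0,0.237,0],[0,0,0.237,0]]]' 30
python3 -m jog '[[[0,0,0,0],[0,0,0,0],[0,0,0,0],[0,0,0,0],[0,0,0,0],[0,0,0,0],[0,0,0,0],[0,0,-0.005,0],[0,0,-0.015,0],[0,0,-0.03,0]]]' 0
python3 -c "
from h import *
s=arm.sense();go((.5692,.1242,.079),-.4);print(s['grip_width']*85.4,s['wrist_force'])"
```

```text
time_s: 14.0
eef_pos: [0.5697, 0.1247, 0.1509]
tcp_rot: [-3.141, 0.011, -0.002]
wrist_force: [-1.0, -0.0, 0.8]
grip_width: 0.352
gripper_force: 0.0
time_s: 15.25
eef_pos: [0.5695, 0.1246, 0.0795]
tcp_rot: [-3.141, 0.011, -0.001]
wrist_force: [0.6, -0.0, 0.9]
grip_width: 0.351
gripper_force: 0.0
time_s: 16.5
eef_pos: [0.5691, 0.1246, 0.0882]
tcp_rot: [3.142, -0.011, -0.001]
wrist_force: [0.6, 0.7, -1.4]
grip_width: 0.129
gripper_force: 58.7
pos [0.5691 0.1246 0.0882] head -0.39 tilt [-0.0007  0.0001] GO [0.0004 0.0012 0.0306] turn 0.0003
11.05145905540362 [ 0.61336516  0.67174143 -1.41878737]
```

```bash
python3 -m jog '[[[0,0,-0.04,0],[0,0,-0.11,0],[0,0,-0.2,0],[0,0,-0.3,0],[0,0.03,-0.4,0],[0,0.1,-0.48,0],[0,0.2,-0.51,0],[0,0.31,-0.51,0],[0,0.41,-0.51,0],[0,0.5,-0.51,0]]]'
python3 -m jog '[[[0,0.09,0,0.03],[-0.01,0.19,0,0.06],[-0.01,0.3,0,0.1],[-0.02,0.42,0,0.14],[-0.02,0.54,0,0.18],[-0.03,0.64,0,0.21],[-0.034,0.71,0,0.23],[-0.034,0.755,0,0.23],[-0.034,0.775,0,0.23],[-0.034,0.779,0,0.23]]]'
python3 -c "
from h import *
go(rk(0,-86,131),-7.31);print(arm.sense()['grip_width'])"
```

```text
time_s: 17.75
eef_pos: [0.5682, -0.0265, 0.2421]
tcp_rot: [3.141, -0.011, 0.001]
wrist_force: [-0.4, 0.3, -1.4]
grip_width: 0.123
gripper_force: 58.6
time_s: 19.0
eef_pos: [0.5566, -0.2588, 0.2411]
tcp_rot: [-3.135, 0.199, 0.0]
wrist_force: [-0.1, -0.3, -0.8]
grip_width: 0.126
gripper_force: 58.5
pos [ 0.5566 -0.2588  0.2411] head -7.27 tilt [-0.0001 -0.0002] GO [-0.0014  0.0014  0.3672] turn 0.0013
0.1262659081591325
```

```bash
python3 -m jog '[[[-0.001,0.001,0.04,0.001],[-0.001,0.001,0.11,0.001],[-0.001,0.001,0.19,0.001],[-0.001,0.001,0.27,0.001],[-0.001,0.001,0.33,0.001],[-0.001,0.001,0.36,0.001],[-0.001,0.001,0.38,0.001],[-0.001,0.001,0.40,0.001],[-0.001,0.001,0.42,0.001],[-0.001,0.001,0.43,0.001]]]'
python3 -c "
from h import *
s=arm.sense();go(rk(0,-86,81),-7.31,s);print(s['grip_width'],s['wrist_force'],s['ft_torque'])"
```

```text
time_s: 20.25
eef_pos: [0.5561, -0.2593, 0.112]
tcp_rot: [-3.135, 0.201, 0.0]
wrist_force: [0.3, -0.9, -1.6]
grip_width: 0.128
gripper_force: 58.5
pos [ 0.5561 -0.2593  0.112 ] head -7.32 tilt [-0. -0.] GO [-1.000e-04 -6.000e-04  1.032e-01] turn -0.0005
0.1275554735306955 [ 0.26765547 -0.92773216 -1.56669941] [-0.01469332  0.02707628 -0.05165312]
```

```bash
python3 -m jog '[[[0,0,0.01,0],[0,0,0.025,0],[0,0,0.04,0],[0,0,0.055,0],[0,0,0.07,0],[0,0,0.08,0],[0,0,0.09,0],[0,0,0.097,0],[0,0,0.1,0],[0,0,0.1,0]]]'
```

```text
time_s: 21.5
eef_pos: [0.5562, -0.2593, 0.0822]
tcp_rot: [-3.135, 0.201, -0.0]
wrist_force: [-0.2, 0.2, -0.7]
grip_width: 0.13
gripper_force: 58.5
```

```bash
python3 -m jog '[[[0,0,0,0],[0,0,0,0],[0,0,0,0],[0,0,-0.02,0],[0,0,-0.06,0],[0,0,-0.12,0],[0,0,-0.21,0],[0,0,-0.32,0],[0,0,-0.42,0],[0,0,-0.48,0]]]' 30
python3 -m jog '[[[0,-0.04,-0.02,0],[0,-0.12,-0.05,0],[-0.01,-0.22,-0.05,0],[-0.02,-0.34,-0.05,0],[-0.03,-0.47,-0.05,0],[-0.05,-0.6,-0.05,0],[-0.06,-0.72,-0.05,0],[-0.07,-0.84,-0.05,0],[-0.08,-0.92,-0.05,0],[-0.08,-0.95,-0.05,0]]]'
python3 -c "
from h import *
go((.5702,.2084,.15),-.4)"
```

```text
time_s: 22.75
eef_pos: [0.5564, -0.2595, 0.2288]
tcp_rot: [3.134, -0.201, 0.003]
wrist_force: [-0.2, 0.2, 1.2]
grip_width: 0.344
gripper_force: 0.0
time_s: 24.0
eef_pos: [0.568, 0.0287, 0.2407]
tcp_rot: [-3.135, 0.197, 0.002]
wrist_force: [-0.8, -0.8, -0.1]
grip_width: 0.35
gripper_force: 0.0
pos [0.568  0.0287 0.2407] head -7.19 tilt [-0.0013 -0.0001] GO [-0.0674 -0.5951  0.3025] turn -0.2264
```

```bash
python3 -m jog '[[[-0.01,-0.05,0,-0.03],[-0.02,-0.13,0,-0.06],[-0.03,-0.23,0.03,-0.1],[-0.05,-0.34,0.08,-0.14],[-0.06,-0.44,0.14,-0.18],[-0.07,-0.53,0.2,-0.22],[-0.07,-0.58,0.26,-0.23],[-0.07,-0.598,0.29,-0.23],[-0.07,-0.6,0.302,-0.23],[-0.07,-0.6,0.302,-0.23]]]'
python3 -c "
from h import *
go((.5702,.2084,.079),-.4)"
```

```text
time_s: 25.25
eef_pos: [0.571, 0.207, 0.1508]
tcp_rot: [3.142, -0.013, 0.0]
wrist_force: [-0.5, -0.8, 0.0]
grip_width: 0.353
gripper_force: 0.0
pos [0.571  0.207  0.1508] head -0.47 tilt [0.0001 0.0001] GO [-0.0028 -0.0048  0.2393] turn -0.0023
```

```bash
python3 -m jog '[[[-0.001,-0.002,0.02,0],[-0.002,-0.004,0.05,0],[-0.002,-0.004,0.09,0],[-0.002,-0.004,0.13,0],[-0.002,-0.004,0.17,0],[-0.002,-0.004,0.2,0],[-0.002,-0.004,0.225,0],[-0.002,-0.004,0.235,0],[-0.002,-0.004,0.238,0],[-0.002,-0.004,0.238,0]]]' 30
python3 -m jog '[[[0,0,0,0],[0,0,0,0],[0,0,0,0],[0,0,0,0],[0,0,0,0],[0,0,0,0],[0,0,0,0],[0,0,-0.005,0],[0,0,-0.015,0],[0,0,-0.03,0]]]' 0
python3 -m jog '[[[0,0,-0.04,0],[0,0,-0.11,0],[0,0,-0.2,0],[0,0,-0.3,0],[0,0.03,-0.4,0],[0,0.1,-0.48,0],[0,0.2,-0.51,0],[0,0.31,-0.51,0],[0,0.41,-0.51,0],[0,0.5,-0.51,0]]]'
python3 -c "
from h import *
s=arm.sense();go(rk(0,-44,240),-7.31);print(s['grip_width']*85.4,s['wrist_force'])"
```

```text
time_s: 26.5
eef_pos: [0.5703, 0.2089, 0.0795]
tcp_rot: [-3.141, 0.011, -0.001]
wrist_force: [-1.0, 0.3, 0.5]
grip_width: 0.351
gripper_force: 0.0
time_s: 27.75
eef_pos: [0.57, 0.2088, 0.0881]
tcp_rot: [3.141, -0.012, -0.001]
wrist_force: [0.3, -0.2, -1.6]
grip_width: 0.128
gripper_force: 58.6
time_s: 29.0
eef_pos: [0.569, 0.0578, 0.2421]
tcp_rot: [3.142, -0.012, 0.001]
wrist_force: [-0.0, 0.3, -1.0]
grip_width: 0.128
gripper_force: 58.5
pos [0.569  0.0578 0.2421] head -0.43 tilt [0.0007 0.    ] GO [-0.018   0.9176  0.0069] turn 0.2292
10.913963973993742 [-0.02448655  0.32249134 -1.00800907]
```

```bash
python3 -m jog '[[[0,0.1,0,0.03],[0,0.22,0,0.06],[-0.01,0.35,0,0.1],[-0.01,0.49,0,0.14],[-0.01,0.63,0,0.18],[-0.02,0.75,0,0.21],[-0.02,0.84,0,0.23],[-0.02,0.9,0,0.23],[-0.02,0.918,0,0.23],[-0.02,0.92,0,0.23]]]'
python3 -c "
from h import *
go(rk(0,-44,112),-7.31);print(arm.sense()['grip_width'])"
```

```text
time_s: 30.25
eef_pos: [0.5611, -0.2167, 0.2413]
tcp_rot: [-3.135, 0.2, 0.0]
wrist_force: [-0.4, -0.2, -1.5]
grip_width: 0.128
gripper_force: 58.5
pos [ 0.5611 -0.2167  0.2413] head -7.3 tilt [-0.0001 -0.0002] GO [0.0016 0.0025 0.4309] turn 0.0002
0.12817822995277053
```

```bash
python3 -m jog '[[[0.001,0.002,0.04,0],[0.001,0.002,0.11,0],[0.001,0.002,0.19,0],[0.001,0.002,0.27,0],[0.001,0.002,0.33,0],[0.001,0.002,0.36,0],[0.001,0.002,0.38,0],[0.001,0.002,0.40,0],[0.001,0.002,0.42,0],[0.001,0.002,0.43,0]]]'
python3 -c "
from h import *
s=arm.sense();go(rk(0,-44,82),-7.31,s);print(s['ft_torque'])"
```

```text
time_s: 31.5
eef_pos: [0.5613, -0.2178, 0.112]
tcp_rot: [-3.135, 0.201, 0.0]
wrist_force: [-0.3, -0.6, -0.9]
grip_width: 0.128
gripper_force: 58.5
pos [ 0.5613 -0.2178  0.112 ] head -7.33 tilt [-0. -0.] GO [ 0.0006 -0.0011  0.0999] turn -0.0006
[-0.04813928 -0.02683554  0.03224497]
```

```bash
python3 -m jog '[[[0,0,0.01,0],[0,0,0.025,0],[0,0,0.04,0],[0,0,0.055,0],[0,0,0.07,0],[0,0,0.08,0],[0,0,0.09,0],[0,0,0.097,0],[0,0,0.1,0],[0,0,0.1,0]]]'
python3 -m jog '[[[0,0,0,0],[0,0,0,0],[0,0,0,0],[0,0,-0.02,0],[0,0,-0.06,0],[0,0,-0.12,0],[0,0,-0.21,0],[0,0,-0.32,0],[0,0,-0.42,0],[0,0,-0.48,0]]]' 30
python3 -m jog '[[[0,-0.04,-0.02,0],[0,-0.12,-0.05,0],[-0.01,-0.22,-0.05,0],[-0.02,-0.34,-0.05,0],[-0.03,-0.47,-0.05,0],[-0.05,-0.6,-0.05,0],[-0.07,-0.72,-0.05,0],[-0.08,-0.84,-0.05,0],[-0.09,-0.92,-0.05,0],[-0.09,-0.95,-0.05,0]]]'
python3 -m jog '[[[-0.01,-0.05,0,-0.03],[-0.02,-0.13,0,-0.06],[-0.03,-0.23,0.03,-0.1],[-0.05,-0.34,0.08,-0.14],[-0.06,-0.44,0.14,-0.18],[-0.07,-0.53,0.2,-0.22],[-0.08,-0.58,0.26,-0.23],[-0.08,-0.598,0.29,-0.23],[-0.08,-0.6,0.302,-0.23],[-0.08,-0.6,0.302,-0.23]]]'
python3 -c "
from h import *
go((.5701,.2492,.079),-.4)"
```

```text
time_s: 32.75
eef_pos: [0.5613, -0.2177, 0.0822]
tcp_rot: [3.135, -0.201, 0.0]
wrist_force: [0.4, 0.3, -1.5]
grip_width: 0.129
gripper_force: 58.5
time_s: 34.0
eef_pos: [0.5617, -0.2179, 0.2289]
tcp_rot: [3.134, -0.201, 0.004]
wrist_force: [0.2, 0.3, 0.1]
grip_width: 0.349
gripper_force: 0.0
time_s: 35.25
eef_pos: [0.5702, 0.07, 0.2404]
tcp_rot: [3.135, -0.198, -0.002]
wrist_force: [0.6, 0.2, -0.5]
grip_width: 0.35
gripper_force: 0.0
time_s: 36.5
eef_pos: [0.5703, 0.2493, 0.1509]
tcp_rot: [3.142, -0.013, 0.001]
wrist_force: [0.6, 0.5, 1.2]
grip_width: 0.349
gripper_force: 0.0
pos [0.5703 0.2493 0.1509] head -0.47 tilt [0.0003 0.    ] GO [-0.0006  0.0004  0.2396] turn -0.0023
```

```bash
python3 -m jog '[[[0,0,0.02,0],[0,0,0.05,0],[0,0,0.09,0],[0,0,0.13,0],[0,0,0.17,0],[0,0,0.2,0],[0,0,0.225,0],[0,0,0.235,0],[0,0,0.238,0],[0,0,0.238,0]]]' 30
python3 -m jog '[[[0,0,0,0],[0,0,0,0],[0,0,0,0],[0,0,0,0],[0,0,0,0],[0,0,0,0],[0,0,0,0],[0,0,-0.005,0],[0,0,-0.015,0],[0,0,-0.03,0]]]' 0
python3 -m jog '[[[0,0,-0.04,0],[0,0,-0.11,0],[0,0,-0.2,0],[0,0,-0.3,0],[0,0.03,-0.4,0],[0,0.1,-0.48,0],[0,0.2,-0.51,0],[0,0.31,-0.51,0],[0,0.41,-0.51,0],[0,0.5,-0.51,0]]]'
python3 -c "
from h import *
s=arm.sense();go(rk(0,-2,240),-7.31);print(s['grip_width']*85.4,s['wrist_force'])"
```

```text
time_s: 37.75
eef_pos: [0.5701, 0.25, 0.0794]
tcp_rot: [-3.141, 0.012, -0.001]
wrist_force: [0.2, -0.8, -0.8]
grip_width: 0.352
gripper_force: 0.0
time_s: 39.0
eef_pos: [0.5698, 0.2499, 0.0881]
tcp_rot: [3.141, -0.012, -0.001]
wrist_force: [0.5, 0.5, -0.9]
grip_width: 0.13
gripper_force: 58.5
time_s: 40.25
eef_pos: [0.5688, 0.0989, 0.2421]
tcp_rot: [-3.141, 0.012, -0.001]
wrist_force: [0.3, -0.5, -1.2]
grip_width: 0.128
gripper_force: 58.5
pos [0.5688 0.0989 0.2421] head -0.43 tilt [ 0.0008 -0.0001] GO [5.000e-04 9.157e-01 6.900e-03] turn 0.2292
10.930276206386985 [ 0.27195003 -0.45663202 -1.18403274]
```

```bash
python3 -m jog '[[[0,0.1,0,0.03],[0,0.22,0,0.06],[0,0.35,0,0.1],[0,0.49,0,0.14],[0,0.63,0,0.18],[0,0.75,0,0.21],[0,0.84,0,0.23],[0,0.9,0,0.23],[0,0.918,0,0.23],[0,0.92,0,0.23]]]'
python3 -c "
from h import *
go(rk(0,-2,112),-7.31);print(arm.sense()['grip_width'])"
```

```text
time_s: 41.5
eef_pos: [0.5669, -0.1756, 0.2413]
tcp_rot: [-3.135, 0.2, -0.0]
wrist_force: [-0.7, 0.2, 0.1]
grip_width: 0.128
gripper_force: 58.4
pos [ 0.5669 -0.1756  0.2413] head -7.31 tilt [ 0.     -0.0002] GO [-0.      0.0007  0.431 ] turn 0.0001
0.12829052447038716
```

```bash
python3 -m jog '[[[0,0,0.04,0],[0,0,0.11,0],[0,0,0.19,0],[0,0,0.27,0],[0,-0.001,0.33,0],[0,-0.001,0.36,0],[0,-0.001,0.38,0],[0,-0.001,0.40,0],[0,-0.001,0.42,0],[0,-0.001,0.43,0]]]'
python3 -c "
from h import *
s=arm.sense();go(rk(0,-2,82),-7.31,s);print(s['ft_torque'])"
```

```text
time_s: 42.75
eef_pos: [0.5669, -0.1757, 0.112]
tcp_rot: [3.135, -0.201, 0.0]
wrist_force: [0.9, 0.3, -0.9]
grip_width: 0.133
gripper_force: 58.4
pos [ 0.5669 -0.1757  0.112 ] head -7.33 tilt [0. 0.] GO [-0.0001  0.0002  0.0999] turn -0.0005
[ 0.04109442  0.01529453 -0.00607134]
```

```bash
python3 -m jog '[[[0,0,0.01,0],[0,0,0.025,0],[0,0,0.04,0],[0,0,0.055,0],[0,0,0.07,0],[0,0,0.08,0],[0,0,0.09,0],[0,0,0.097,0],[0,0,0.1,0],[0,0,0.1,0]]]'
python3 -m jog '[[[0,0,0,0],[0,0,0,0],[0,0,0,0],[0,0,-0.02,0],[0,0,-0.06,0],[0,0,-0.12,0],[0,0,-0.21,0],[0,0,-0.32,0],[0,0,-0.42,0],[0,0,-0.48,0]]]' 30
python3 -m jog '[[[0.02,-0.03,-0.02,0],[0.05,-0.08,-0.05,0],[0.1,-0.15,-0.05,0],[0.15,-0.22,-0.05,0],[0.2,-0.29,0,0],[0.22,-0.33,0.05,0],[0.233,-0.345,0.1,0],[0.233,-0.347,0.15,0],[0.233,-0.347,0.18,0],[0.233,-0.347,0.18,0]]]' 40
python3 - <<'E'
from h import *
import pickle
go(rk(70,102,150),-7.31)
p=arm.camera_params("wrist");f=arm.grab_frame("wrist");pickle.dump(p,open("w4.p","wb"))
cv2.imwrite("pics/w4.png",f)
E
```

```text
time_s: 44.0
eef_pos: [0.5669, -0.1757, 0.0822]
tcp_rot: [-3.135, 0.201, -0.0]
wrist_force: [0.5, 0.3, -1.3]
grip_width: 0.129
gripper_force: 58.4
time_s: 45.25
eef_pos: [0.5672, -0.1759, 0.2288]
tcp_rot: [3.134, -0.201, 0.004]
wrist_force: [0.8, 0.0, 0.5]
grip_width: 0.352
gripper_force: 0.0
time_s: 46.5
eef_pos: [0.649, -0.0818, 0.1716]
tcp_rot: [-3.135, 0.202, 0.002]
wrist_force: [0.1, -1.1, -1.1]
grip_width: 0.467
gripper_force: 0.0
pos [ 0.649  -0.0818  0.1716] head -7.36 tilt [-0.0011 -0.    ] GO [ 0.0015 -0.0011  0.072 ] turn -0.0015
```

View pics/w4.png

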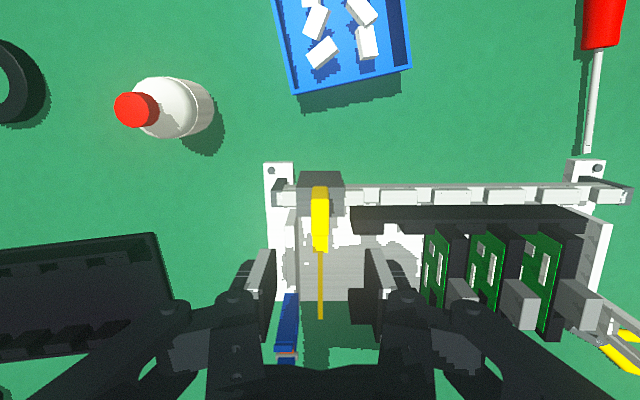

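```bash
python3 -m jog '[[[0.001,0,0.04,0],[0.001,0,0.1,0],[0.001,0,0.16,0],[0.001,0,0.21,0],[0.001,0,0.25,0],[0.001,0,0.28,0],[0.001,0,0.3,0],[0.001,0,0.315,0],[0.001,0,0.315,0],[0.001,0,0.315,0]]]' 40
python3 -m jog '[[[0,0,0,0],[0,0,0,0],[0,0,0,0],[0,0,0,0],[0,0,0,0],[0,0,0,0],[0,0,-0.01,0],[0,0,-0.02,0],[0,0,-0.035,0],[0,0,-0.046,0]]]' 0
python3 -c "
from h import *
s=arm.sense();go(rk(70,18,91),-7.31);print(s['grip_width']*85.4,s['wrist_force'])"
```

```text
time_s: 47.8
eef_pos: [0.65, -0.0815, 0.0781]
tcp_rot: [3.135, -0.201, 0.001]
wrist_force: [-0.4, -0.1, 0.4]
grip_width: 0.472
gripper_force: 0.0
time_s: 49.05
eef_pos: [0.6498, -0.0814, 0.0918]
tcp_rot: [3.135, -0.201, 0.0]
wrist_force: [0.9, 0.3, -1.4]
grip_width: 0.127
gripper_force: 58.3
pos [ 0.6498 -0.0814  0.0918] head -7.32 tilt [0. 0.] GO [-0.0008  0.2805  0.0025] turn -0.0004
10.859741733119897 [ 0.92123058  0.32602894 -1.41162711]
```

```bash
python3 -m jog '[[[-0.001,0.02,0,0],[-0.001,0.06,0,0],[-0.001,0.11,0,0],[-0.001,0.16,0,0],[-0.001,0.21,0,0],[-0.001,0.25,0,0],[-0.001,0.275,0,0],[-0.001,0.28,0,0],[-0.001,0.28,0,0],[-0.001,0.28,0,0]]]'
python3 -m jog '[[[0,0,0.01,0],[0,0,0.02,0],[0,0,0.03,0],[0,0,0.04,0],[0,0,0.045,0],[0,0,0.048,0],[0,0,0.048,0],[0,0,0.048,0],[0,0,0.048,0],[0,0,0.048,0]]]'
python3 -c "
from h import *
s=arm.sense();go(rk(70,18,77),-7.31);print(s['grip_width']*85.4,s['wrist_force'])"
```

```text
time_s: 50.3
eef_pos: [0.6388, -0.1643, 0.0915]
tcp_rot: [-3.135, 0.2, 0.0]
wrist_force: [0.3, -0.5, -1.4]
grip_width: 0.13
gripper_force: 58.4
time_s: 51.55
eef_pos: [0.6387, -0.1647, 0.078]
tcp_rot: [3.135, -0.201, 0.0]
wrist_force: [-3.8, 1.5, 6.5]
grip_width: 0.132
gripper_force: 59.9
pos [ 0.6387 -0.1647  0.078 ] head -7.32 tilt [0. 0.] GO [0.0003 0.0005 0.0035] turn -0.0004
11.260378442690921 [-3.79293783  1.52343851  6.53519168]
```

Carriers now stand in slots 1 to 3 (tabs at about x = 460, 520 and 580), and the stop went down with contact at its home height. Next I release it and look at the rod.

```bash
python3 -m jog '[[[0,0,0,0],[0,0,0,0],[0,0,0,0],[0,0,-0.02,0],[0,0,-0.06,0],[0,0,-0.12,0],[0,0,-0.21,0],[0,0,-0.32,0],[0,0,-0.42,0],[0,0,-0.5,0]]]' 40
python3 -m jog '[[[-0.02,-0.03,-0.05,0],[-0.06,-0.08,-0.09,-0.03],[-0.12,-0.15,-0.13,-0.07],[-0.2,-0.24,-0.17,-0.12],[-0.28,-0.34,-0.2,-0.17],[-0.37,-0.44,-0.23,-0.21],[-0.45,-0.54,-0.24,-0.244],[-0.51,-0.61,-0.24,-0.244],[-0.54,-0.645,-0.24,-0.244],[-0.55,-0.65,-0.24,-0.244]]]' 60
python3 - <<'E'
from h import *
import pickle
go((.5,.05,.3),0)
p=arm.camera_params("wrist");f=arm.grab_frame("wrist");pickle.dump(p,open("w5.p","wb"))
cv2.imwrite("pics/w5.png",f);cv2.imwrite("pics/w5b.png",cv2.resize(f,(800,500),interpolation=cv2.INTER_CUBIC))
E
```

```text
time_s: 52.8
eef_pos: [0.639, -0.1648, 0.23]
tcp_rot: [3.135, -0.2, 0.004]
wrist_force: [-0.2, -0.2, -0.2]
grip_width: 0.467
gripper_force: 0.0
time_s: 54.05
eef_pos: [0.4994, 0.0503, 0.2991]
tcp_rot: [3.142, 0.002, -0.0]
wrist_force: [0.5, 0.6, 0.8]
grip_width: 0.705
gripper_force: 0.0
pos [0.4994 0.0503 0.2991] head 0.07 tilt [-0.0001  0.0001] GO [ 0.0019  0.001  -0.003 ] turn 0.0024
```

View pics/w5b.png

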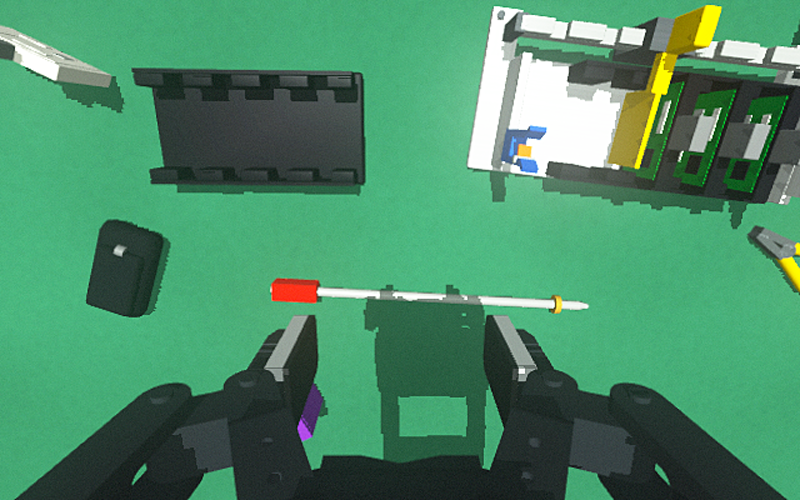

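Run:
```python
import cv2,numpy as np
a=cv2.imread("pics/w5.png")
r=lambda y,x:cv2.resize(a[y:y+40,x:x+78],None,fx=5,fy=5,interpolation=cv2.INTER_CUBIC)
o=np.zeros((600,790,3),np.uint8)
o[:200,:390]=r(212,205);o[:200,400:790]=r(224,405)
o[210:600,:390]=cv2.resize(a[80:158,372:450],None,fx=5,fy=5,interpolation=cv2.INTER_CUBIC)
o[210:600,400:]=cv2.resize(a[80:158,452:530],None,fx=5,fy=5,interpolation=cv2.INTER_CUBIC)
cv2.imwrite("pics/m5.png",o)
```

```text
(no output)
```

View pics/m5.png

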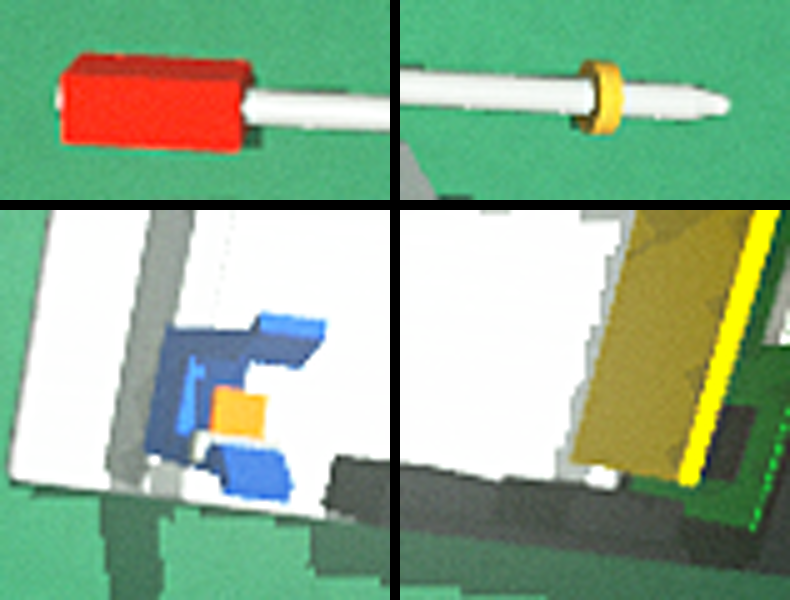

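Run:
```python
from h import *
import pickle
p=pickle.load(open("w5.p","rb"))
c=np.array([[62,74],[245,82],[240,151],[63,143]]);uv=np.array([205,212])+(c+.5)/5-.5
uv=np.r_[uv,[[470.8,244.4]]]
X=np.array([[.01,.024,.02],[.01,-.024,.02],[-.01,-.024,.02],[-.01,.024,.02],[0,-.32,.01]])
r=fit(p,X,uv,[.4,.167,-.05]);np.save("rod.npy",r)
# clip prong tops check: predicted corners in montage coords
k=np.load("rack0.npy")
for x in(-33.5,-18.5):
  for y in(120,132):
    print(x,y,((proj(p,T(k,[x/1e3,y/1e3,.13]))[0]-[372,80]+.5)*5-.5+[0,210]).round(0))
go((r[0],r[1],.15),90+np.degrees(r[2]))
```

```text
pose [0.4024 0.1634] -3.38 res [[-0.0, -0.3], [-0.2, 0.1], [0.7, 0.2], [0.2, -0.1], [-0.6, -0.1]]
-33.5 120 [304. 454.]
-33.5 132 [238. 445.]
-18.5 120 [323. 368.]
-18.5 132 [257. 359.]
pos [0.4995 0.05   0.299 ] head 0.04 tilt [-0.0002  0.0001] GO [-0.3235 -0.3784  0.4969] turn -2.8862
```

```bash
python3 - <<'E'
from h import *
p=arm.camera_params("top")
for z in(0,.068): print(unproj(p,np.array((318,365))/1.25,z).round(3))
E
python3 -m jog '[[[-0.02,-0.03,0.02,-0.1],[-0.06,-0.08,0.06,-0.25],[-0.11,-0.14,0.11,-0.4],[-0.17,-0.2,0.17,-0.55],[-0.22,-0.26,0.22,-0.7],[-0.27,-0.31,0.26,-0.85],[-0.3,-0.35,0.29,-0.95],[-0.32,-0.37,0.32,-1],[-0.3235,-0.3784,0.33,-1],[-0.3235,-0.3784,0.33,-1]]]' 45
python3 -m jog '[[[0,0,0,-0.1],[0,0,0,-0.3],[0,0,0,-0.5],[0,0,0,-0.7],[0,0,0,-0.9],[0,0,0,-1],[0,0,0,-1],[0,0,0,-1],[0,0,0,-1],[0,0,0,-1]]]' 45
python3 -m jog '[[[0,0,0,-0.1],[0,0,0,-0.3],[0,0,0,-0.5],[0,0,0,-0.7],[0,0,0,-0.83],[0,0,0,-0.886],[0,0,0,-0.886],[0,0,0,-0.886],[0,0,0,-0.886],[0,0,0,-0.886]]]' 45
python3 - <<'E'
from h import *
r=np.load("rod.npy");go((r[0],r[1],.004),90+np.degrees(r[2])); print(arm.sense()["joint_pos"].round(2))
import pickle
p=arm.camera_params("wrist");f=arm.grab_frame("wrist");pickle.dump(p,open("w6.p","wb"));cv2.imwrite("pics/w6.png",f)
# rod grip red centroid from side cam, checks it was not knocked
t=arm.camera_params("side");g=arm.grab_frame("side");print("pred",proj(t,T(r,[0,0,.01])),proj(t,T(r,[0,-.32,.01])));cv2.imwrite("pics/s6.png",g)
m=((g[...,2]>150)&(g[...,1]<60)&(g[...,0]<60));y,x=np.nonzero(m[250:320,300:400]);print(x.mean()+300,y.mean()+250,len(x))
E
```

```text
[0.336 0.197 0.   ]
[0.342 0.187 0.068]
time_s: 55.35
eef_pos: [0.4032, 0.1632, 0.2001]
tcp_rot: [3.035, 0.812, 0.0]
wrist_force: [-0.1, 0.3, 1.0]
grip_width: 0.527
gripper_force: 0.0
time_s: 56.6
eef_pos: [0.403, 0.1632, 0.2001]
tcp_rot: [2.721, 1.57, 0.0]
wrist_force: [-0.3, 0.3, -0.4]
grip_width: 0.523
gripper_force: 0.0
time_s: 57.85
eef_pos: [0.4029, 0.1633, 0.2001]
tcp_rot: [2.287, 2.154, 0.0]
wrist_force: [0.1, -0.3, -0.4]
grip_width: 0.528
gripper_force: 0.0
pos [0.4029 0.1633 0.2001] head 86.56 tilt [0. 0.] GO [ 4.000e-04 -1.900e-03  6.537e-01] turn -0.002
[0.28 0.18 1.97 0.   0.99 0.34]
pred [[349.94142057 285.13633286]] [[388.3642786  205.14012331]]
351.14953271028037 283.8317757009346 107
```

```bash
python3 -m jog '[[[0,-0.002,0.05,0],[0,-0.002,0.14,0],[0,-0.002,0.24,0],[0,-0.002,0.34,0],[0,-0.002,0.44,0],[0,-0.002,0.52,0],[0,-0.002,0.58,0],[0,-0.002,0.62,0],[0,-0.002,0.645,0],[0,-0.002,0.651,0]]]' 45
python3 -m jog '[[[0,0,0.001,0],[0,0,0.001,0],[0,0,0.001,0],[0,0,0.001,0],[0,0,0.001,0],[0,0,0.001,0],[0,0,0.001,0],[0,0,0.001,0],[0,0,0.001,0],[0,0,0.001,0]]]' 0
python3 -m jog '[[[0,0,-0.01,0],[0,0,-0.03,0],[0,0,-0.07,0],[0,0,-0.13,0],[0,0,-0.21,0],[0,0,-0.3,0],[0,0,-0.4,0],[0,0,-0.5,0],[0,0,-0.58,0],[0,0,-0.63,0]]]'
python3 - <<'E'
from h import *
s=arm.sense();print(s['grip_width']*85.4,s['wrist_force'],s['ft_torque']);print(rk(-26,222,200));go(rk(-26,222,200),82.69)
E
```

```text
time_s: 59.2
eef_pos: [0.4024, 0.1633, 0.0047]
tcp_rot: [-2.287, -2.154, 0.0]
wrist_force: [-0.8, -0.6, -0.0]
grip_width: 0.526
gripper_force: 0.0
time_s: 60.45
eef_pos: [0.4026, 0.1634, 0.0051]
tcp_rot: [2.287, 2.154, 0.001]
wrist_force: [-0.8, 0.1, 6.0]
grip_width: 0.216
gripper_force: 59.3
time_s: 61.7
eef_pos: [0.4024, 0.1633, 0.1954]
tcp_rot: [2.286, 2.154, 0.003]
wrist_force: [0.5, -0.3, -0.4]
grip_width: 0.219
gripper_force: 58.7
18.725983284810425 [ 0.52190987 -0.34175734 -0.39935925] [ 0.09894426 -0.01130304  0.01174511]
[0.5695462  0.04969445 0.2       ]
pos [0.4024 0.1633 0.1954] head 86.58 tilt [0.0007 0.0018] GO [-0.3448  0.5789 -0.0144] turn 0.1296
```

```bash
python3 -m jog '[[[-0.01,0.02,-0.01,0.01],[-0.04,0.06,-0.01,0.03],[-0.08,0.13,-0.01,0.05],[-0.13,0.21,-0.01,0.07],[-0.18,0.3,-0.01,0.09],[-0.23,0.39,-0.01,0.11],[-0.28,0.47,-0.01,0.13],[-0.32,0.53,-0.01,0.13],[-0.34,0.565,-0.01,0.13],[-0.345,0.579,-0.01,0.13]]]'
python3 - <<'E'
from h import *
go(rk(-26,222,113),82.69);s=arm.sense();print(s['ft_torque'],s['wrist_force'],s['grip_width'])
q=s['eef_pos'];h=np.radians(-7.31)
for n in("side","top"):
    t=arm.camera_params(n);g=arm.grab_frame(n);cv2.imwrite(f"pics/{n}7.png",g)
    for d in(0,-.282,-.32): print(n,d,proj(t,q+[-np.sin(h)*d,np.cos(h)*d,.005]).round(1))
g=cv2.imread("pics/side7.png");t=cv2.imread("pics/top7.png")
a=cv2.resize(g[110:260,260:440],None,fx=4,fy=4,interpolation=cv2.INTER_CUBIC);cv2.imwrite("pics/s7c.png",a)
E
```

```text
time_s: 62.95
eef_pos: [0.5697, 0.049, 0.1958]
tcp_rot: [-2.359, -2.074, 0.001]
wrist_force: [-0.0, 0.3, -1.0]
grip_width: 0.218
gripper_force: 58.7
pos [0.5697 0.049  0.1958] head 82.63 tilt [-0.0001 -0.0011] GO [ 0.0021 -0.0005  0.276 ] turn -0.002
[ 0.11302328 -0.01779088 -0.03548983] [-0.02169165  0.32238301 -0.98729126] 0.21819051130967554
side 0 [[306.5 189.9]]
side -0.282 [[352.8 130.7]]
side -0.32 [[358.2 123.8]]
top 0 [[308.5 188.9]]
top -0.282 [[439.9 202.3]]
top -0.32 [[457.4 204.1]]
```

View pics/s7c.png

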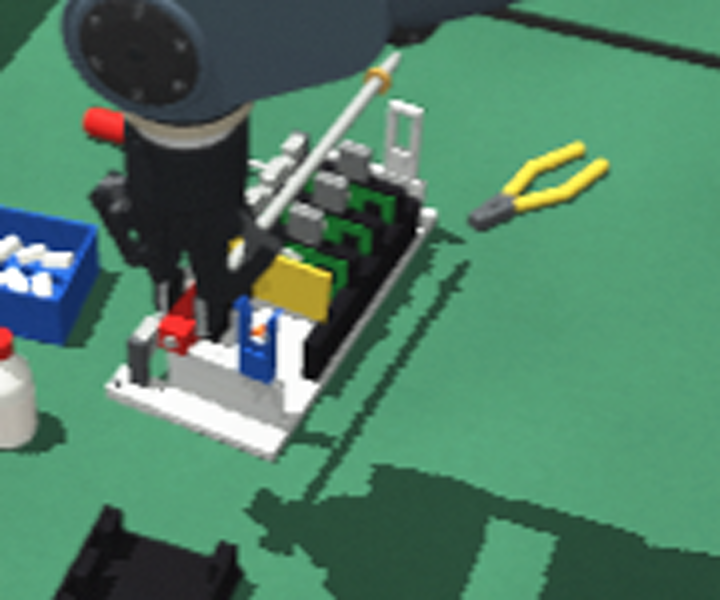

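```bash
python3 -m jog '[[[0.002,0,0.02,0],[0.002,0,0.06,-0.002],[0.002,0,0.1,-0.002],[0.002,0,0.15,-0.002],[0.002,0,0.19,-0.002],[0.002,0,0.22,-0.002],[0.002,0,0.25,-0.002],[0.002,0,0.265,-0.002],[0.002,0,0.275,-0.002],[0.002,0,0.277,-0.002]]]'
python3 - <<'E'
from h import *
go(rk(-26,176,112.5),82.69);s=arm.sense();print(s['ft_torque'],s['wrist_force'])
E
```

```text
time_s: 64.3
eef_pos: [0.5696, 0.0502, 0.1134]
tcp_rot: [2.358, 2.076, 0.0]
wrist_force: [-0.5, 0.4, -0.4]
grip_width: 0.217
gripper_force: 58.7
pos [0.5696 0.0502 0.1134] head 82.74 tilt [0.     0.0001] GO [-0.1551 -0.0002  0.0031] turn 0.0016
[ 0.11512496 -0.02450403 -0.01217962] [-0.46928482  0.35659717 -0.44991561]
```

```bash
python3 -m jog '[[[-0.01,0,0.002,0],[-0.02,0,0.002,0],[-0.035,0,0.002,0],[-0.05,0,0.002,0],[-0.065,0,0.002,0],[-0.08,0,0.002,0],[-0.09,0,0.002,0],[-0.098,0,0.002,0],[-0.1,0,0.002,0],[-0.1,0,0.002,0]]]'
python3 - <<'E'
from h import *
go(rk(-26,172,112.5),82.69);s=arm.sense();print(s['ft_torque'],s['wrist_force'])
E
```

```text
time_s: 65.55
eef_pos: [0.5658, 0.0205, 0.1128]
tcp_rot: [2.358, 2.076, 0.0]
wrist_force: [0.0, -0.6, -1.3]
grip_width: 0.217
gripper_force: 58.7
pos [0.5658 0.0205 0.1128] head 82.75 tilt [-0.  0.] GO [-0.0685 -0.0002  0.001 ] turn 0.0018
[0.04838107 0.05223603 0.01191067] [ 0.04786372 -0.62154918 -1.25015024]
```

```bash
python3 -m jog '[[[-0.008,0,0,0],[-0.016,0,0,0],[-0.024,0,0,0],[-0.032,0,0,0],[-0.04,0,0,0],[-0.048,0,0,0],[-0.056,0,0,0],[-0.062,0,0,0],[-0.068,0,0,0],[-0.068,0,0,0]]]'
python3 - <<'E'
from h import *
go(rk(-26,166,112.5),82.69);s=arm.sense();print(s['ft_torque'],s['wrist_force'])
t=arm.camera_params("side");g=arm.grab_frame("side");cv2.imwrite("pics/side8.png",g)
cv2.imwrite("pics/s8c.png",cv2.resize(g[110:230,270:400],None,fx=5,fy=5,interpolation=cv2.INTER_CUBIC))
E
```

```text
time_s: 66.8
eef_pos: [0.5632, 0.0001, 0.1128]
tcp_rot: [-2.358, -2.076, 0.0]
wrist_force: [-1.2, 0.3, -0.8]
grip_width: 0.215
gripper_force: 58.7
pos [5.632e-01 1.000e-04 1.128e-01] head 82.73 tilt [ 0. -0.] GO [-0.02   -0.0001  0.0009] turn 0.0013
[ 0.08198589 -0.04977731  0.06361616] [-1.23884183  0.33100299 -0.80916774]
```

View pics/s8c.png

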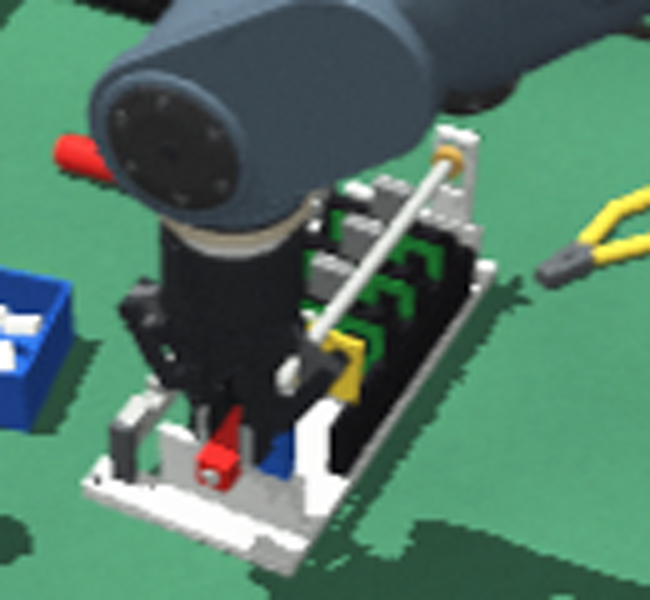

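The collar (450,158 in the crop) is now next to the eyelet plate and the rod runs through it. I advance until the collar touches.

```bash
python3 -m jog '[[[-0.004,0,0,0],[-0.008,0,0,0],[-0.012,0,0,0],[-0.016,0,0,0],[-0.019,0,0,0],[-0.021,0,0,0],[-0.022,0,0,0],[-0.022,0,0,0],[-0.022,0,0,0],[-0.022,0,0,0]]]'
python3 - <<'E'
from h import *
go(rk(-26,166,86.5),82.69);s=arm.sense();print(s['ft_torque'],s['wrist_force'])
E
```

```text
time_s: 68.1
eef_pos: [0.5624, -0.0063, 0.1128]
tcp_rot: [-2.358, -2.076, -0.0]
wrist_force: [-0.4, 0.9, -0.5]
grip_width: 0.221
gripper_force: 58.7
pos [ 0.5624 -0.0063  0.1128] head 82.74 tilt [0.0001 0.    ] GO [ 0.0015 -0.0001  0.0876] turn 0.0016
[ 0.17147144 -0.04719776  0.004614  ] [-0.39184737  0.8826583  -0.46428959]
```

```bash
python3 -m jog '[[[-0.001,0,0,0],[-0.002,0,0,0],[-0.003,0,0,0],[-0.004,0,0,0],[-0.005,0,0,0],[-0.006,0,0,0],[-0.006,0,0,0],[-0.006,0,0,0],[-0.006,0,0,0],[-0.006,0,0,0]]]'
```

```text
time_s: 69.35
eef_pos: [0.5623, -0.0065, 0.1129]
tcp_rot: [-2.357, -2.075, -0.003]
wrist_force: [1.3, 13.8, -1.6]
grip_width: 0.214
gripper_force: 58.7
```

```bash
python3 -m jog '[[[0.004,0,0,0],[0.005,0,0.01,0],[0.005,0,0.02,0],[0.005,0,0.03,0],[0.005,0,0.04,0],[0.005,0,0.05,0],[0.005,0,0.06,0],[0.005,0,0.07,0],[0.005,0,0.078,0],[0.005,0,0.082,0]]]'
python3 - <<'E'
from h import *
go(rk(-26,166,86),82.69);s=arm.sense();print(s['ft_torque'],s['wrist_force'])
E
```

```text
time_s: 70.6
eef_pos: [0.5631, -0.0066, 0.0884]
tcp_rot: [2.357, 2.076, 0.002]
wrist_force: [3.3, 4.8, 1.6]
grip_width: 0.216
gripper_force: 59.1
pos [ 0.5631 -0.0066  0.0884] head 82.74 tilt [0.0002 0.0019] GO [ 0.0021 -0.0026  0.0078] turn 0.0017
[ 0.36145746 -0.50363365 -0.09268519] [3.32742551 4.77838847 1.63611775]
```

```bash
python3 -m jog '[[[0,0,0.001,0],[0,0,0.002,0],[0,0,0.004,0],[0,0,0.005,0],[0,0,0.006,0],[0,0,0.007,0],[0,0,0.008,0],[0,0,0.008,0],[0,0,0.008,0],[0,0,0.008,0]]]'
python3 - <<'E'
from h import *
s=arm.sense();print(s['ft_torque'],s['wrist_force'])
t=arm.camera_params("side");g=arm.grab_frame("side");cv2.imwrite("pics/side9.png",g)
E
```

```text
time_s: 71.85
eef_pos: [0.5625, -0.0066, 0.0857]
tcp_rot: [2.357, 2.076, 0.0]
wrist_force: [1.0, 6.6, 1.4]
grip_width: 0.216
gripper_force: 59.1
[ 0.36708811  0.0394495  -0.06290984] [0.97025336 6.56429999 1.39165466]
```

```bash
python3 -m jog '[[[0,0,0.001,0],[0,0,0.002,0],[0,0,0.003,0],[0,0,0.004,0],[0,0,0.005,0],[0,0,0.005,0],[0,0,0.005,0],[0,0,0.005,0],[0,0,0.005,0],[0,0,0.005,0]]]'
python3 - <<'E'
from h import *
s=arm.sense();print(s['ft_torque'],s['wrist_force'])
E
```

```text
time_s: 73.15
eef_pos: [0.5624, -0.0066, 0.0843]
tcp_rot: [2.358, 2.076, 0.0]
wrist_force: [1.2, 4.6, 1.3]
grip_width: 0.218
gripper_force: 59.1
[ 0.18948613 -0.01630036  0.03105749] [1.17682479 4.57209953 1.30262202]
```

```bash
python3 -m jog '[[[0,0,0.001,0],[0,0,0.002,0],[0,0,0.003,0],[0,0,0.004,0],[0,0,0.005,0],[0,0,0.006,0],[0,0,0.006,0],[0,0,0.006,0],[0,0,0.006,0],[0,0,0.006,0]]]'
python3 - <<'E'
from h import *
s=arm.sense();print(s['ft_torque'],s['wrist_force'])
E
```

```text
time_s: 74.4
eef_pos: [0.5624, -0.0066, 0.0825]
tcp_rot: [2.358, 2.076, -0.0]
wrist_force: [1.1, 5.0, 1.4]
grip_width: 0.214
gripper_force: 59.2
[ 0.17649386  0.00751672 -0.01703107] [1.0733693  5.01421106 1.44108949]
```

```bash
python3 -m jog '[[[0,0,0.001,0],[0,0,0.002,0],[0,0,0.003,0],[0,0,0.004,0],[0,0,0.005,0],[0,0,0.006,0],[0,0,0.007,0],[0,0,0.007,0],[0,0,0.007,0],[0,0,0.007,0]]]'
python3 - <<'E'
from h import *
s=arm.sense();print(s['ft_torque'],s['wrist_force'])
t=arm.camera_params("side");g=arm.grab_frame("side");cv2.imwrite("pics/side10.png",g)
k=np.load("rack0.npy")
for z in(.085,.091,.097,.112): print(z,proj(t,T(k,[[-.026,-.119,z],[-.026,.06,z],[-.026,.1,z],[-.026,.192,z]])).round(1).tolist())
hsv=cv2.cvtColor(g,cv2.COLOR_BGR2HSV)
b=g.astype(int);m=(b[...,2]>130)&(b[...,1]<60)&(b[...,0]<60);m[:, :290]=0
y,x=np.nonzero(m[150:260]);print("red",x.min(),x.max(),y.min()+150,y.max()+150,len(x))
m=(hsv[...,0]>8)&(hsv[...,0]<22)&(hsv[...,1]>150)&(hsv[...,2]>120);y,x=np.nonzero(m[120:240,280:400]);print("orange/brass",sorted(zip((x+280).tolist(),(y+120).tolist())))
E
```

```text
time_s: 75.65
eef_pos: [0.5625, -0.0067, 0.0817]
tcp_rot: [2.357, 2.076, 0.001]
wrist_force: [-6.0, 4.5, 18.8]
grip_width: 0.217
gripper_force: 61.4
[ 0.17794774  1.17483964 -0.03506765] [-6.01930919  4.51700899 18.80965093]
0.085 [[358.7, 149.4], [333.4, 183.7], [327.2, 192.1], [312.2, 212.5]]
0.091 [[358.8, 148.0], [333.5, 182.2], [327.3, 190.6], [312.2, 211.1]]
0.097 [[358.9, 146.5], [333.5, 180.8], [327.3, 189.2], [312.2, 209.6]]
0.112 [[359.2, 142.9], [333.7, 177.1], [327.4, 185.5], [312.1, 206.0]]
red 311 318 198 213 53
orange/brass [(358, 140), (359, 140), (360, 140), (361, 140), (362, 141), (362, 142)]
```

```bash
python3 -m jog '[[[0,0,-0.002,0],[0,0,-0.003,0],[0,0,-0.004,0],[0,0,-0.004,0],[0,0,-0.004,0],[0,0,-0.004,0],[0,0,-0.004,0],[0,0,-0.004,0],[0,0,-0.004,0],[0,0,-0.004,0]]]'
python3 -m jog '[[[0,0,0,0],[0,0,0,0],[0,0,0,0],[0,0,0,0],[0,0,0,0],[0,0,0,0],[0,0,0,0],[0,0,0,0],[0,0,0,0],[0,0,0,0]]]' 40
python3 - <<'E'
from h import *
t=arm.camera_params("side");g=arm.grab_frame("side");cv2.imwrite("pics/side11.png",g)
hsv=cv2.cvtColor(g,cv2.COLOR_BGR2HSV)
m=(hsv[...,0]>8)&(hsv[...,0]<22)&(hsv[...,1]>120)&(hsv[...,2]>100);y,x=np.nonzero(m[120:240,280:400]);print("orange/brass",sorted(zip((x+280).tolist(),(y+120).tolist())))
for n in("side8","side10"):
    h=cv2.cvtColor(cv2.imread(f"pics/{n}.png"),cv2.COLOR_BGR2HSV);m=(h[...,0]>8)&(h[...,0]<22)&(h[...,1]>120)&(h[...,2]>100);y,x=np.nonzero(m[120:240,280:400]);print(n,sorted(zip((x+280).tolist(),(y+120).tolist())))
k=np.load("rack0.npy");print(proj(t,T(k,[[-.026,-.113,.1177],[-.026,-.119,.091]])))
E
```

```text
time_s: 76.95
eef_pos: [0.5625, -0.0067, 0.0821]
tcp_rot: [2.357, 2.076, 0.0]
wrist_force: [-2.1, 3.9, 8.0]
grip_width: 0.216
gripper_force: 60.0
time_s: 78.2
eef_pos: [0.5624, -0.0066, 0.0816]
tcp_rot: [-2.358, -2.076, -0.0]
wrist_force: [-0.5, -0.2, 0.6]
grip_width: 0.468
gripper_force: 0.0
orange/brass [(287, 137), (358, 140), (358, 141), (359, 139), (359, 140), (360, 139), (360, 140), (360, 141), (361, 140), (361, 141), (362, 141), (362, 142), (362, 143)]
side8 [(357, 141), (358, 140), (358, 141), (359, 139), (359, 140), (359, 141), (360, 140), (360, 141), (361, 140), (361, 141), (361, 142), (361, 143)]
side10 [(287, 137), (358, 139), (358, 140), (359, 139), (359, 140), (360, 139), (360, 140), (361, 139), (361, 140), (361, 141), (362, 140), (362, 141), (362, 142)]
[[358.53160022 142.5439254 ]
 [358.79307397 147.96640518]]
```

```bash
python3 -m jog '[[[0,0,-0.02,0],[0,0,-0.06,0],[0,0,-0.12,0],[0,0,-0.2,0],[0,0,-0.29,0],[0.05,0,-0.38,0],[0.12,0,-0.45,0],[0.2,0,-0.5,0],[0.28,0,-0.5,0],[0.33,0,-0.5,0]]]' 40
python3 -m jog '[[[0.02,0,0,0],[0.02,0,0,0],[0.02,0,0,0],[0.02,0,0,0],[0.02,0,0,0],[0.02,0,0,0],[0.02,0,0,0],[0.02,0,0,0],[0.02,0,0,0],[0.02,0,0,0]]]' 40
python3 - <<'E'
from h import *
import pickle
p=arm.camera_params("wrist");w=arm.grab_frame("wrist");pickle.dump(p,open("w12.p","wb"))
g=arm.grab_frame("side");t=arm.grab_frame("top");cv2.imwrite("pics/w12.png",w);cv2.imwrite("pics/side12.png",g);cv2.imwrite("pics/top12.png",t)
k=np.load("rack0.npy");pr=proj(p,T(k,[[-.026,-.126,.09],[-.026,.166,.09]]));print(pr)
o=np.zeros((600,800,3),np.uint8)
o[:,:400]=cv2.resize(g[120:240,290:370],(400,600),interpolation=cv2.INTER_CUBIC)
o[:,400:]=cv2.resize(w[0:300,220:420],(400,600),interpolation=cv2.INTER_CUBIC)
cv2.imwrite("pics/m12.png",o)
E
```

```text
time_s: 79.5
eef_pos: [0.575, 0.0925, 0.2328]
tcp_rot: [2.356, 2.077, 0.002]
wrist_force: [-0.1, -0.1, -0.7]
grip_width: 0.468
gripper_force: 0.0
time_s: 80.75
eef_pos: [0.5756, 0.0975, 0.2316]
tcp_rot: [2.358, 2.076, 0.0]
wrist_force: [-0.1, -0.4, 0.1]
grip_width: 0.47
gripper_force: 0.0
[[319.52941779 513.54101362]
 [319.36529928 294.92193252]]
```

```bash
python3 -m jog '[[[0,0,-0.05,0.1],[-0.04,0.02,-0.1,0.25],[-0.1,0.06,-0.17,0.4],[-0.18,0.11,-0.22,0.55],[-0.26,0.16,-0.27,0.7],[-0.33,0.2,-0.27,0.85],[-0.38,0.23,-0.27,0.95],[-0.4,0.25,-0.27,1],[-0.405,0.253,-0.27,1],[-0.405,0.253,-0.27,1]]]' 40
python3 -m jog '[[[0,0,0,0.1],[0,0,0,0.3],[0,0,0,0.5],[0,0,0,0.7],[0,0,0,0.9],[0,0,0,1],[0,0,0,1],[0,0,0,1],[0,0,0,1],[0,0,0,1]]]' 40
python3 -m jog '[[[0,0,0,0.1],[0,0,0,0.3],[0,0,0,0.5],[0,0,0,0.7],[0,0,0,0.9],[0,0,0,1],[0,0,0,1],[0,0,0,1],[0,0,0,1],[0,0,0,1]]]' 40
python3 - <<'E'
from h import *
import pickle
p=arm.camera_params("wrist");w=arm.grab_frame("wrist");pickle.dump(p,open("w13.p","wb"))
g=arm.grab_frame("side");cv2.imwrite("pics/w13.png",w);cv2.imwrite("pics/side13.png",g)
k=np.load("rack0.npy");X=T(k,[[-.026,-.122,.091],[-.026,.126,.091],[-.026,.166,.091]])
print(proj(p,X),proj(arm.camera_params("side"),X))
hsv=cv2.cvtColor(g,cv2.COLOR_BGR2HSV);m=(hsv[...,0]>8)&(hsv[...,0]<22)&(hsv[...,1]>120)&(hsv[...,2]>100);y,x=np.nonzero(m[120:240,280:400]);print(sorted(zip((x+280).tolist(),(y+120).tolist())))
E
```

```text
time_s: 82.15
eef_pos: [0.6355, -0.0321, 0.3125]
tcp_rot: [-2.814, -1.397, 0.0]
wrist_force: [-0.2, 0.5, -0.2]
grip_width: 0.47
gripper_force: 0.0
time_s: 83.4
eef_pos: [0.6356, -0.0326, 0.3126]
tcp_rot: [-3.08, -0.62, -0.0]
wrist_force: [-0.1, -0.4, -0.8]
grip_width: 0.471
gripper_force: 0.0
time_s: 84.65
eef_pos: [0.6356, -0.0326, 0.3126]
tcp_rot: [3.135, -0.198, 0.0]
wrist_force: [-0.3, 0.9, 0.1]
grip_width: 0.471
gripper_force: 0.0
[[556.78357905 236.24635163]
 [339.97225008 235.91059561]
 [305.34806403 235.90691737]] [[359.18649925 147.43389513]
 [323.13136869 196.23632284]
 [316.5649419  205.12452575]]
[(287, 137), (298, 140), (301, 141), (324, 192), (324, 193), (358, 140), (358, 141), (359, 140), (360, 140), (360, 141), (361, 140), (361, 141), (362, 141), (362, 142), (362, 143)]
```

Run:
```python
import cv2,numpy as np
g=cv2.imread("pics/side13.png");w=cv2.imread("pics/w13.png")
o=np.zeros((600,800,3),np.uint8)
z=lambda a,s:cv2.resize(a,s,interpolation=cv2.INTER_CUBIC)
o[:576,:464]=z(g[128:224,300:377],(464,576))
o[:300,475:795]=z(w[195:270,285:365],(320,300))
o[310:590,475:795]=z(w[200:270,520:600],(320,280))
cv2.imwrite("pics/m13.png",o)
```

View pics/m13.png

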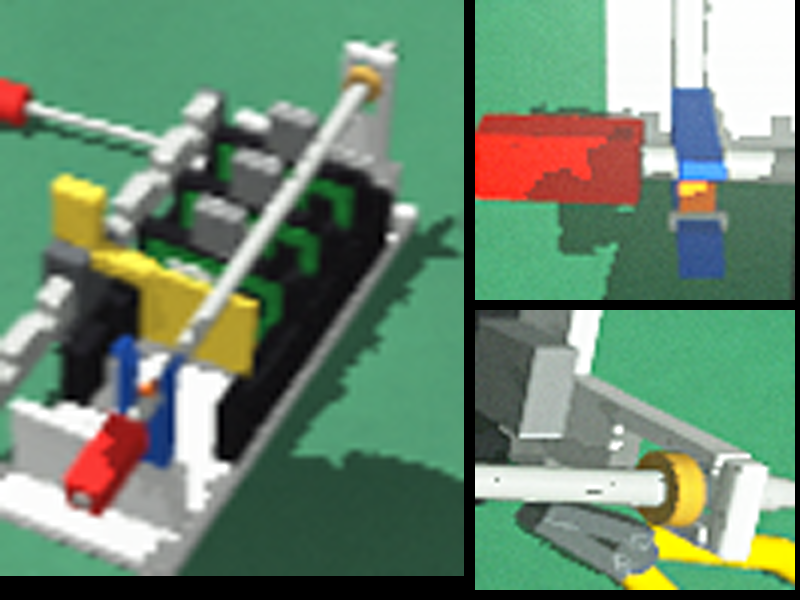

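Run:
```python
from h import *
import pickle
k=np.load("rack0.npy");c,s=np.cos(k[2]),np.sin(k[2])
def rackpt(p,uv,z):
    d=unproj(p,uv,z)[:2]-k[:2];return np.round([(c*d[0]+s*d[1])*1e3,(-s*d[0]+c*d[1])*1e3],1)
p1=pickle.load(open("w1.p","rb"));p5=pickle.load(open("w5.p","rb"));p13=pickle.load(open("w13.p","rb"))
a=np.array([212,95])+(np.array([649,421])+.5)/3-.5
b=np.array([452,80])+(np.array([690-400,485-210])+.5)/5-.5
for z in(.07,.074,.078,.082,.086,.09,.094): print(z,"home",rackpt(p1,a,z),"now",rackpt(p5,b,z))
# predicted fin top corners home/raised at y=18 in w5, and w13 for later
for z in(.108,.117): print(proj(p5,T(k,[[.083,.012,z],[.057,.012,z],[.057,.024,z],[.083,.024,z]])).round(1).tolist())
w=cv2.imread("pics/w5.png");h=cv2.cvtColor(w,cv2.COLOR_BGR2HSV);m=((h[...,0]>22)&(h[...,0]<34)&(h[...,1]>200)&(h[...,2]>200))[:60,500:620]
y,x=np.nonzero(m)
for r in range(0,60,3):
    q=x[y==r]; 
    if len(q): print(r,q.min()+500,q.max()+500)
# rod over plate in side: rod collar height
t=arm.camera_params("side");print(proj(t,T(k,[[-.026,-.119,z] for z in(.091,.1,.11,.115,.119)])).round(1).tolist())
```

```text
0.07 home [ -31.3 -108.8] now [-31.9  16.9]
0.074 home [ -29.9 -107.2] now [-31.8  19.1]
0.078 home [ -28.4 -105.7] now [-31.7  21.3]
0.082 home [ -27.  -104.1] now [-31.6  23.6]
0.086 home [ -25.5 -102.6] now [-31.5  25.8]
0.09 home [ -24.1 -101. ] now [-31.4  28. ]
0.094 home [-22.6 -99.4] now [-31.3  30.2]
[[578.6, 4.8], [567.9, 38.0], [554.6, 36.3], [564.9, 3.0]]
[[586.5, 1.8], [575.3, 36.1], [561.6, 34.3], [572.4, -0.0]]
6 564 576
9 563 576
12 562 575
15 561 574
18 560 573
21 559 572
24 558 571
27 557 570
30 556 569
33 555 568
36 557 566
42 530 532
45 529 540
48 528 531
51 528 539
54 527 538
57 526 533
[[358.8, 148.0], [359.0, 145.8], [359.2, 143.4], [359.3, 142.1], [359.4, 141.2]]
```

Run:
```python
from h import *
go(rk(-28,-65,150),-7.31)
```

```text
pos [ 0.6356 -0.0326  0.3126] head -7.25 tilt [-0. -0.] GO [-0.2606  0.7123  0.5419] turn 0.0019
```

```bash
python3 -m jog '[[[-0.01,0.03,0,0],[-0.04,0.1,0,0],[-0.08,0.2,0.03,0],[-0.12,0.32,0.1,0],[-0.17,0.44,0.18,0],[-0.21,0.56,0.27,0],[-0.24,0.65,0.37,0],[-0.26,0.7,0.46,0],[-0.26,0.712,0.52,0],[-0.26,0.712,0.54,0]]]' 0
python3 -m jog '[[[0,0,0.02,0],[0,0,0.04,0],[0,0,0.06,0],[0,0,0.07,0],[0,0,0.08,0],[0,0,0.09,0],[0,0,0.095,0],[0,0,0.1,0],[0,0,0.1,0],[0,0,0.1,0]]]' 0
python3 - <<'E'
from h import *
go(rk(-28,-65,97),-7.31);s=arm.sense();print(s['wrist_force'],s['ft_torque'],s['grip_width'])
E
```

```text
time_s: 86.0
eef_pos: [0.5308, -0.2348, 0.15]
tcp_rot: [-3.135, 0.2, 0.001]
wrist_force: [0.5, 0.5, 0.0]
grip_width: -0.002
gripper_force: 0.0
time_s: 87.25
eef_pos: [0.5312, -0.2347, 0.1207]
tcp_rot: [3.135, -0.199, 0.0]
wrist_force: [-0.4, -0.5, -0.0]
grip_width: 0.003
gripper_force: 0.0
pos [ 0.5312 -0.2347  0.1207] head -7.26 tilt [0.0001 0.0001] GO [-0.0006  0.0003  0.0789] turn 0.0016
[-0.41295959 -0.45042367 -0.00202944] [ 0.00740772 -0.03026349  0.05416189] 0.0033776599524781834
```

```bash
for i in 1 2; do python3 -m jog '[[[0,0,0.002,0],[0,0,0.004,0],[0,0,0.006,0],[0,0,0.008,0],[0,0,0.01,0],[0,0,0.012,0],[0,0,0.014,0],[0,0,0.016,0],[0,0,0.016,0],[0,0,0.016,0]]]' 0; done
```

```text
time_s: 88.5
eef_pos: [0.5312, -0.2346, 0.1158]
tcp_rot: [3.135, -0.199, -0.0]
wrist_force: [-0.3, 0.4, 0.9]
grip_width: -0.0
gripper_force: 0.0
time_s: 89.75
eef_pos: [0.5312, -0.2346, 0.111]
tcp_rot: [3.135, -0.199, 0.0]
wrist_force: [0.2, -0.4, 0.7]
grip_width: 0.001
gripper_force: 0.0
```

```bash
for i in 1 2; do python3 -m jog '[[[0,0,0.003,0],[0,0,0.006,0],[0,0,0.009,0],[0,0,0.012,0],[0,0,0.015,0],[0,0,0.018,0],[0,0,0.021,0],[0,0,0.023,0],[0,0,0.023,0],[0,0,0.023,0]]]' 0; done
python3 - <<'E'
from h import *
for n in("side13","now"):
    g=arm.grab_frame("side") if n=="now" else cv2.imread(f"pics/{n}.png")
    cv2.imwrite(f"pics/{n}_s.png",g)
    hsv=cv2.cvtColor(g,cv2.COLOR_BGR2HSV);m=(hsv[...,0]>8)&(hsv[...,0]<22)&(hsv[...,1]>120)&(hsv[...,2]>100);y,x=np.nonzero(m[130:240,320:400]);print(n,sorted(zip((x+320).tolist(),(y+130).tolist())))
E
```

```text
time_s: 91.0
eef_pos: [0.5312, -0.2346, 0.1041]
tcp_rot: [3.135, -0.199, 0.0]
wrist_force: [-0.2, 0.2, 1.0]
grip_width: -0.003
gripper_force: 0.0
time_s: 92.25
eef_pos: [0.5312, -0.2346, 0.0972]
tcp_rot: [3.135, -0.199, 0.0]
wrist_force: [-0.1, -0.3, 0.3]
grip_width: 0.001
gripper_force: 0.0
side13 [(324, 192), (324, 193), (358, 140), (358, 141), (359, 140), (360, 140), (360, 141), (361, 140), (361, 141), (362, 141), (362, 142), (362, 143)]
now [(323, 193), (324, 192), (324, 193), (325, 191), (325, 192), (325, 193), (359, 145), (359, 146), (360, 146), (361, 145), (361, 146), (361, 147), (361, 150), (362, 146), (362, 147), (362, 148), (362, 149)]
```

```bash
python3 -m jog '[[[0,0,0.001,0],[0,0,0.002,0],[0,0,0.003,0],[0,0,0.004,0],[0,0,0.005,0],[0,0,0.006,0],[0,0,0.006,0],[0,0,0.006,0],[0,0,0.006,0],[0,0,0.006,0]]]' 0
```

```text
time_s: 93.55
eef_pos: [0.5315, -0.2347, 0.0958]
tcp_rot: [3.135, -0.199, 0.001]
wrist_force: [-0.3, 1.5, 5.1]
grip_width: 0.005
gripper_force: 2.7
```

```bash
python3 -m jog '[[[0,0,0.001,0],[0,0,0.002,0],[0,0,0.003,0],[0,0,0.004,0],[0,0,0.005,0],[0,0,0.006,0],[0,0,0.006,0],[0,0,0.006,0],[0,0,0.006,0],[0,0,0.006,0]]]' 0
```

```text
time_s: 94.8
eef_pos: [0.5323, -0.2349, 0.0953]
tcp_rot: [3.134, -0.199, 0.005]
wrist_force: [-1.3, 2.5, 17.3]
grip_width: -0.003
gripper_force: 8.5
```

```bash
python3 -m jog '[[[0,0,-0.02,0],[0,0,-0.06,0],[0,0,-0.12,0],[0,0,-0.2,0],[0,0,-0.29,0],[0,-0.05,-0.38,0],[0.05,-0.12,-0.46,0],[0.12,-0.22,-0.52,0],[0.18,-0.32,-0.56,0],[0.2,-0.36,-0.56,0]]]' 0
python3 -m jog '[[[0.03,-0.06,0,0],[0.1,-0.12,0,0],[0.15,-0.2,0,0],[0.16,-0.26,0,0],[0.16,-0.26,0,0],[0.16,-0.26,0,0],[0.16,-0.26,0,0],[0.16,-0.26,0,0],[0.16,-0.26,0,0],[0.16,-0.26,0,0]]]' 0
python3 - <<'E'
from h import *
import pickle
k=np.load("rack0.npy");go((.6,-.03,.27),-7.3)
t=arm.camera_params("side");g=arm.grab_frame("side");cv2.imwrite("pics/side14.png",g)
p=arm.camera_params("wrist");w=arm.grab_frame("wrist");pickle.dump(p,open("w14.p","wb"));cv2.imwrite("pics/w14.png",w)
hsv=cv2.cvtColor(g,cv2.COLOR_BGR2HSV);m=(hsv[...,0]>8)&(hsv[...,0]<22)&(hsv[...,1]>120)&(hsv[...,2]>100);y,x=np.nonzero(m[130:240,320:400]);print(sorted(zip((x+320).tolist(),(y+130).tolist())))
def grn(n):
    im=cv2.imread(f"pics/{n}.png").astype(int);m=(im[...,2]>130)&(im[...,1]<70)&(im[...,0]<70);m[:,:305]=0;m[:190]=0;m[220:]=0
    y,x=np.nonzero(m);print(n,"red",x.mean().round(2),y.mean().round(2),x.min(),x.max(),y.min(),y.max(),len(x))
grn("side13");grn("side14")
for z in(.088,.091): print(proj(t,T(k,[[-.026,.166,z+.01],[-.026,.166,z]])).round(1).tolist())
# rod in wrist views: brass collar
for n,P in(("w13","w13"),("w14","w14")):
    im=cv2.imread(f"pics/{n}.png");h=cv2.cvtColor(im,cv2.COLOR_BGR2HSV);m=((h[...,0]>10)&(h[...,0]<24)&(h[...,1]>120)&(h[...,2]>60)).astype(np.uint8)
    N,l,st,ce=cv2.connectedComponentsWithStats(m);q=pickle.load(open(P+".p","rb"))
    print(n,[(st[i].tolist(),ce[i].round(1).tolist()) for i in range(1,N) if st[i,4]>25],proj(q,T(k,[[-.026,-.119,.091],[-.026,-.119,.117]])).round(1).tolist())
E
```

```text
time_s: 96.05
eef_pos: [0.6053, -0.1339, 0.2633]
tcp_rot: [3.135, -0.197, 0.004]
wrist_force: [-0.3, 0.0, -0.4]
grip_width: 0.003
gripper_force: 0.0
time_s: 97.3
eef_pos: [0.6618, -0.0639, 0.2616]
tcp_rot: [-3.135, 0.199, 0.0]
wrist_force: [-0.5, 0.1, 0.3]
grip_width: 0.0
gripper_force: 0.0
pos [ 0.6618 -0.0639  0.2616] head -7.27 tilt [-0.0001 -0.    ] GO [-0.2186 -0.0859 -0.0281] turn 0.0011
[(324, 192), (324, 193), (358, 146), (359, 145), (359, 146), (360, 146), (361, 145), (361, 146), (361, 147), (361, 149), (361, 150), (362, 146), (362, 147), (362, 148), (362, 149)]
side13 red 317.04 204.22 311 323 197 213 99
side14 red 318.14 203.88 311 324 197 212 95
[[316.6, 203.4], [316.6, 205.8]]
[[316.6, 202.7], [316.6, 205.1]]
w13 [([560, 236, 17, 18, 93], [568.4, 244.0]), ([336, 241, 9, 7, 46], [340.3, 244.4])] [[554.1, 236.2], [570.3, 245.6]]
w14 [([546, 274, 17, 20, 124], [554.6, 282.5])] [[554.3, 282.3], [572.6, 296.4]]
```

Run:
```python
from h import *
k=np.load("rack0.npy");t=arm.camera_params("side")
for n in("side0","side14"):
    g=cv2.imread(f"pics/{n}.png");hsv=cv2.cvtColor(g,cv2.COLOR_BGR2HSV);m=(hsv[...,0]>5)&(hsv[...,0]<22)&(hsv[...,1]>120)&(hsv[...,2]>90);y,x=np.nonzero(m[180:205,310:340]);print(n,sorted(zip((x+310).tolist(),(y+180).tolist())))
print(proj(t,T(k,[[-.026,.126,.107]])), arm.sense()["time_s"])
# fin position now
import pickle
p=pickle.load(open("w14.p","rb"));w=cv2.imread("pics/w14.png");h=cv2.cvtColor(w,cv2.COLOR_BGR2HSV);m=((h[...,0]>22)&(h[...,0]<34)&(h[...,1]>180)&(h[...,2]>150)).astype(np.uint8)
N,l,st,ce=cv2.connectedComponentsWithStats(m);print([st[i].tolist() for i in range(1,N) if st[i,4]>60])
for z in(.108,.117): print(proj(p,T(k,[[.083,.012,z],[.057,.012,z],[.057,.024,z],[.083,.024,z]])).round(1).tolist())
```

```text
side0 [(323, 192), (323, 193), (324, 192), (324, 193), (325, 191), (325, 192), (325, 193)]
side14 [(323, 193), (324, 192), (324, 193), (325, 192), (325, 193)]
[[323.19287954 192.34258364]] 97.4
[[403, 175, 38, 102, 1151], [556, 277, 7, 16, 66], [569, 292, 15, 10, 79], [597, 295, 38, 26, 355], [558, 303, 63, 34, 577]]
[[442.4, 182.9], [439.4, 210.6], [426.3, 210.6], [428.9, 182.9]]
[[445.9, 185.3], [442.8, 213.7], [429.3, 213.7], [432.1, 185.3]]
```

```bash
python3 -c "
from station import arm
print(arm.job_done())"
```

```text
the job is handed in; nothing more can be done
None
```

I handed the job in at 97 s. The three carriers present stand in slots 1 to 3, the stop is home in the notch behind slot 3, and the rod is through the eyelet and in the fork clip with the jaw closed. After clipping, the nose had stuck high in the eyelet, so I pressed it down from above.

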